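Ballast the balloon filling stand and hold its valve open

ROBOT

A 6-joint arm with a two-finger parallel gripper is mounted at the origin on the work surface. World frame = base frame: x ahead of the robot, y to its left, z up, the work surface at z = 0. Lengths are in mm, angles in rad, forces in N, time in s.
With the tool pointing down it reaches from about 350 to 850 mm from the base axis. Payload 8.1 kg.
Tool frame: the origin (TCP) lies between the finger pads; the fingertips stand env.tips_ahead ahead of it and the grasp point (between the pads) is the TCP (env.tips_ahead is the distance from the TCP to the fingertips, in mm); z points along the fingers, y is the direction in which the jaws open and shut (so a half turn about z gives the same grasp; the last joint's range is limited). The gripper opens to 85 mm and grips with 20 to 120 N. Pads are 22 mm wide; open, the fingers measure 114 mm over their backs; the gripper's body (76 mm by 85 mm) begins 54 mm behind the grasp point. The pads swing forward as they close: fully open they stand 13 mm farther back than shut.
Start: joints at [1.263, 0.13, 1.488, -0, 1.523, -0.085], TCP at [132.554, 585.179, 214.692] pointing down, gripper open.
Joint ranges: [-2.96, 2.96], [-0.89, 2.26], [0.02, 2.5], [-1.34, 4.48], [0, 2.73], [-2.66, 2.66]. Speed limits (rad/s): [2.39, 2.39, 2.79, 3.14, 3.14, 3.14].

INTERFACE

Orientations are given as a 3x3 rotation matrix whose columns are the frame's x, y, z axes.
In Python, from cell import env, vision, sign_off gives the robot as it stands.
- The arm moves only by the tool servo_tool, never from a script. Its argument "increments" is a list of rows, each an object of numbers: "dx", "dy", "dz": the shift along the tool's x, y, z in mm; "yaw": the turn about the tool's z in degrees. In form: [{"dx": .., "dy": .., "dz": .., "yaw": ..}, ...]. A call has 1 to 12 rows; each row is the pose to reach, as a shift and turn from the pose commanded when the call began, along the tool's axes at that moment; what a row does not reach only later rows make up. A row lasts 1/8 s, in which the tool goes at most 62.5 mm and 10.7 degrees, less where a joint would pass 70% of its speed; a pose out of reach is approached as far as the arm can. A call with a gripper value outside its range is refused whole. "fingers" is the opening, from 0 (shut) to 1 (fully open), set as the call begins (left out, the last holds). The fingers move at their own pace and stop on an object; the grip force is fixed at half the most. Time passes only in rows, so rows that repeat a pose let the fingers close. It gives the time, the measured TCP pose, the force and the opening at its end, in the units of the state.
- env.sense(): the state, without advancing time (a new reading comes with each control period).
- vision.snapshot(name): name is "scene" or "top" or "wrist"; returns a dict with "frame" (420x560x3 uint8, blue, green, red), "fx", "fy", "cx", "cy" (pixels), "origin" and "orientation" of the camera in the world. Camera axes: x right, y down, z forward; pixel columns grow to the right and rows downward; lengths in mm; the calibration is good to about 2 mm. A picture is of the moment at which its call begins. There is no depth.
- sign_off(): hands the job in, once; it reports no verdict.
The state is a dict: "t": time; "q": joint angles; "qvel": joint speeds; "joint_torque": joint torques, N m; "tcp_pos": TCP position; "tool_rot": TCP orientation; "wrist_force": force on the tool from outside, world axes, zero at the start; "torque": the same for the moment, N m; "finger_gap": finger opening in mm.
Only numpy, scipy, OpenCV 4.12 (cv2) and the standard library are available. Lean on these libraries where they do the work, as an engineer would, in place of code of your own. Each camera call takes 0.05 s, during which the arm holds its last target.

TASK

Pick up the tray by its tab, tip it so that all four ballast weights slide off into the round pan of the filling stand without fingering the weights, and set the empty tray back flat on the bench. Then swing the sprung valve arm by its knob, clockwise seen from above, until it is fully home against its stop, and finish while holding it there: do not let go. Leave the other things on the bench where they are.

Things in the scene. Friction and masses are not known exactly. Their poses are not given: they have to be found in the camera images.
- stand: Balloon filling stand, fixed to the bench. Grey base plate 160 (x) by 300 mm (y), 12 mm thick; on its +y half an aluminium pan, on its -y half a brass valve body 60 mm wide on a dark steel hanger, the sprung arm on top, and at (62, -60) mm a steel nozzle 34 mm wide, top 147 mm above the bench. Origin: centre of the underside; z up; -x faces roughly the robot
- pan_rim (a point): Centre of the pan's mouth, 72 mm above the bench, at (0, 75) mm in the stand's frame. The pan is open on top, 132 mm across inside at the rim and 56 mm deep
- valve_pivot (a point): Point on the vertical hinge axis of the valve arm, 112 mm above the bench, at (0, -75) mm in the stand's frame, level with the underside of the arm's flat bar
- valve_knob (a point): Point on the axis of the upright black round knob at the free end of the valve arm, 85 mm from the hinge axis, 145 mm above the bench, the height to grip. The knob is 18 mm in diameter; it rises from the steel bar (14 mm wide, 6 mm thick, top 118 mm above the bench) to 162 mm above the bench
- valve_arm (a joint): Sprung arm's angle (rad). 0: at rest, pointing to -60 degrees in the stand's frame (away from pan and robot). Grows clockwise seen from above, through the stand's -y and forward to the robot's side (-x), up to the fixed stop at 1.05, pointing to -120 degrees. The spring takes 3 N at the knob at rest, 6 N at the stop, and swings the arm back when let go
- tray: Loose shallow aluminium tray, 140 mm (its x) by 96 mm (its y), about 0.25 kg, floor 4 mm thick, walls 4 mm thick and 22 mm high on three sides; its -x end is open, without any wall, and the four weights lie in it. Origin: centre of its underside; z up. Starts flat on the bench with its open end roughly towards the robot
- tray_tab (a point): Point to grip on the tray's upright tab, at (71, 0, 47) mm in the tray's frame. The tab is a flat plate at the closed +x end, 10 mm thick along the tray's x, 50 mm wide along its y, rising to 65 mm above the tray's underside
- tray_lip (a point): Middle of the tray's open edge, on the upper face of its floor, at (-70, 0, 4) mm in the tray's frame
- weight1: Ballast weight 1 of 4, all alike: a dark steel disc 28 mm in diameter and 16 mm high, about 60 g, standing flat in the tray. It slides on the tilted tray from about 25 to 35 degrees on. Origin: centre of its underside
- weight2: Ballast weight 2 of 4, all alike: a dark steel disc 28 mm in diameter and 16 mm high, about 60 g, standing flat in the tray. It slides on the tilted tray from about 25 to 35 degrees on. Origin: centre of its underside
- weight3: Ballast weight 3 of 4, all alike: a dark steel disc 28 mm in diameter and 16 mm high, about 60 g, standing flat in the tray. It slides on the tilted tray from about 25 to 35 degrees on. Origin: centre of its underside
- weight4: Ballast weight 4 of 4, all alike: a dark steel disc 28 mm in diameter and 16 mm high, about 60 g, standing flat in the tray. It slides on the tilted tray from about 25 to 35 degrees on. Origin: centre of its underside
- baro_knob: Bystander: loose brass barometer knob, 44 mm in diameter, 40 mm high. Origin: centre of its underside
- fuse_holder: Bystander: white ceramic fuse holder with brass clips, 70 by 34 mm, 36 mm high. Origin: centre of its underside
- spare_nozzle: Bystander: steel spare nozzle standing upright, 56 mm in diameter, 130 mm high. Origin: centre of its underside
- mug: Bystander: white mug, 80 mm in diameter, 90 mm high. Origin: centre of its underside
- spanner: Bystander: steel spanner lying on the bench. Origin: on its underside, on its long axis
Things that resemble listed ones, but are neither listed nor needed, are in the scene too. Leave any blue, orange or purple look-alike of the tray alone.

How it is judged:
By the outcome, as a careful person would: the job done as asked, in the order asked, and still so for the second after the job is handed in, while the arm keeps its last pose, push and grip.
It also fails if it takes over 72 s, if anything falls off the work surface, if the arm or the gripper's body presses on something with over 40 N, if the wrist force passes 120 N, or if a joint passes its speed limit or range.

## Working session

There is one attempt and no reset: what is moved stays moved. The work goes in short steps, Python scripts to look and compute and a tool call to move; the robot and the scene stay as the last step left them, time stands still between calls to the robot, and variables do not carry over. Pictures are saved under pics/ and viewed, and the job is handed in when it is done.

Besides the shell and the picture viewer there is one more tool, called after ">>>" as name(argument=value, ...) on one line, values as JSON. servo_tool: Moves the arm, as the interface text tells. Its arguments: {"type":"object","properties":{"increments":{"type":"array"},"fingers":{"type":"number"}},"required":["increments"]}

```bash
ls; mkdir -p pics; python3 - <<'E'
from cell import env, vision
import cv2
print(env.tips_ahead, env.sense())
for n in ["scene","top","wrist"]:
    s=vision.snapshot(n); cv2.imwrite(f"pics/{n}0.png",s["frame"])
    print(n,s["fx"],s["fy"],s["cx"],s["cy"],s["origin"],s["orientation"])
E
```

```text
pics
19.0 {'t': 0.0, 'q': array([ 1.26260209e+00,  1.31156285e-01,  1.48931478e+00,  1.88049180e-05,
        1.52297049e+00, -8.53821061e-02]), 'qvel': array([ 0.00018678, -0.00119808, -0.00057374, -0.00210069,  0.00097288,
       -0.000978  ]), 'joint_torque': array([ 2.15321570e-04, -5.69432080e+01, -5.00533891e+01, -3.00069132e-04,
        1.53812411e-02, -4.39016776e-05]), 'tcp_pos': array([132.36675618, 584.61819653, 213.6278639 ]), 'tool_rot': array([[-9.75279647e-01,  2.20973472e-01, -5.78741039e-04],
       [ 2.20974159e-01,  9.75278082e-01, -1.75608798e-03],
       [ 1.76384593e-04, -1.84056368e-03, -9.99998291e-01]]), 'wrist_force': array([-0.44299347,  0.11232746, -0.31085281]), 'torque': array([ 0.02095822, -0.03392538,  0.00854336]), 'finger_gap': 85.41386864562074}
scene 402.2398931504878 402.2398931504878 278.30791754252505 204.52215009994572 [1261.59608855  113.15594075  772.17784667] [[-0.05860474  0.6355704  -0.7698154 ]
 [ 0.99827227  0.04058525 -0.04248902]
 [ 0.00423839 -0.77097543 -0.63685079]]
top 490.51432172430526 490.51432172430526 285.55505251124634 210.4801328131953 [ 383.7919581    75.59915249 1479.27187791] [[ 2.45216194e-02 -9.96235090e-01  8.31524869e-02]
 [-9.99695536e-01 -2.46648004e-02 -6.94942470e-04]
 [ 2.74326557e-03 -8.31101289e-02 -9.96536593e-01]]
wrist 371.6784069729967 371.6784069729967 272.4703313788083 207.99521616929957 [ 57.59390107 601.18495546 374.02133055] [[ 0.22097057  0.93072346  0.29142039]
 [ 0.97527695 -0.21007078 -0.06859401]
 [-0.00262314  0.29937285 -0.9541326 ]]
```

View pics/scene0.png

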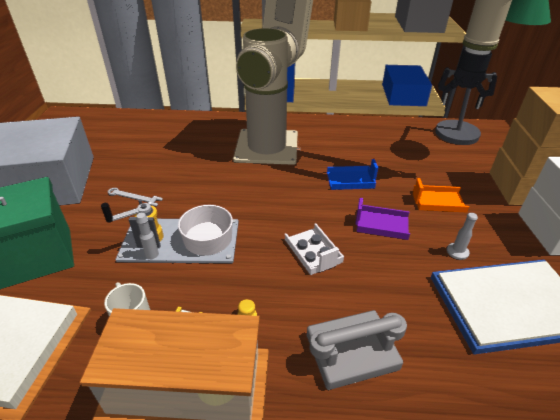

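View pics/top0.png

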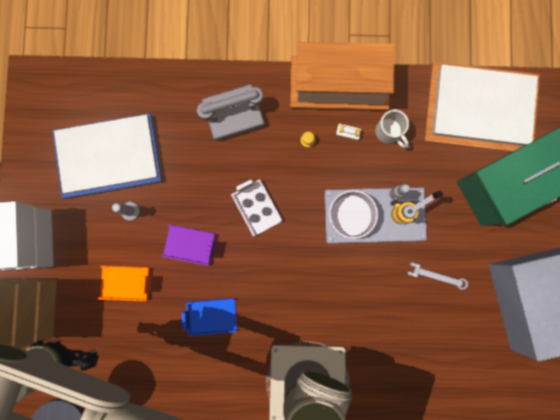

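View pics/wrist0.png

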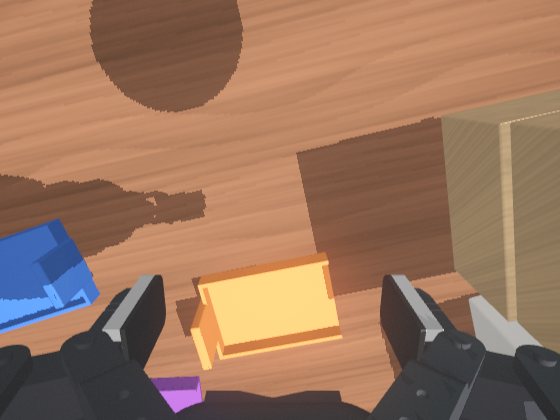

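The aluminium tray with four dark discs is at top (257,207) and scene (313,250). Its look-alikes are purple (190,245), orange (125,284) and blue (210,316), all empty. The pan is at (354,214) and the valve arm's black knob at about (433,197). I'll check the tray in a close crop.

```bash
python3 - <<'E'
import cv2,numpy as np
t=cv2.imread('pics/top0.png');s=cv2.imread('pics/scene0.png')
def c(im,x0,y0,w,h,k): return cv2.resize(im[y0:y0+h,x0:x0+w],None,fx=k,fy=k,interpolation=cv2.INTER_CUBIC)
a=c(t,225,170,66,75,6); b=c(s,275,215,80,65,5)
cv2.imwrite('pics/c1.png',a);cv2.imwrite('pics/c2.png',b)
cv2.imwrite('pics/c3.png',c(t,315,170,130,80,6));cv2.imwrite('pics/c4.png',c(s,90,180,155,90,5))
E
```

```text
(no output)
```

View pics/c1.png

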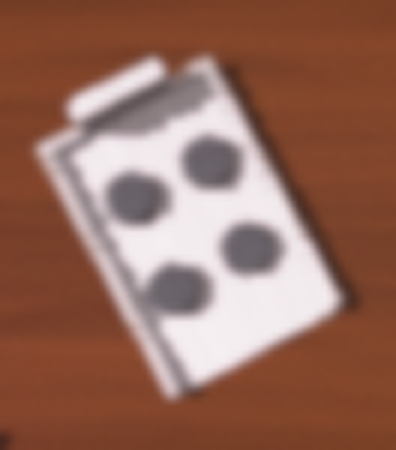

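View pics/c2.png

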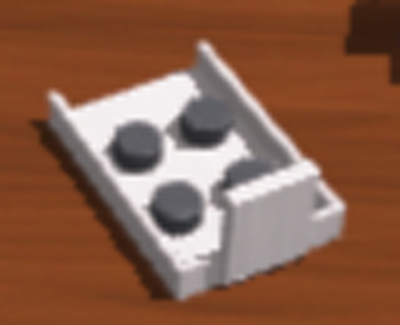

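View pics/c3.png

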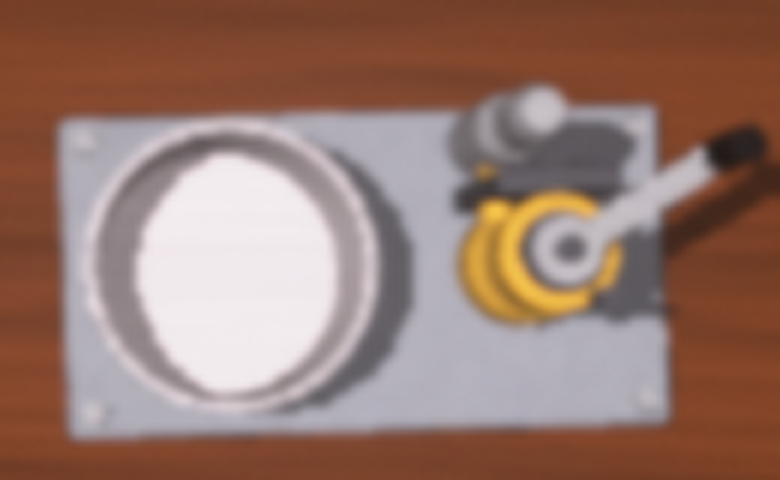

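View pics/c4.png

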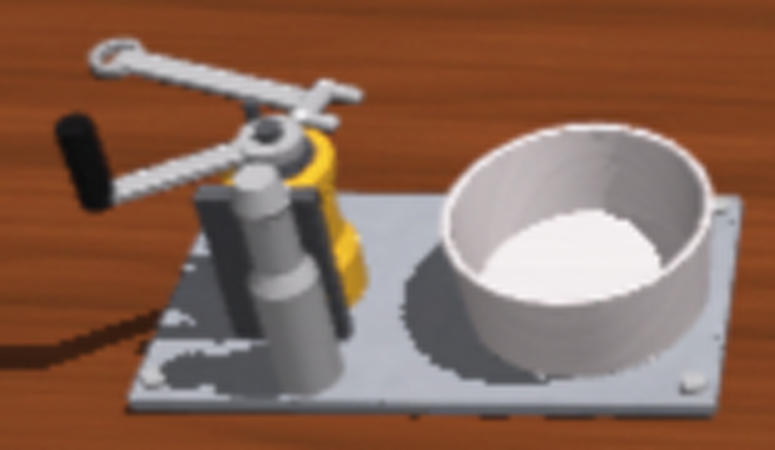

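```bash
cat > h.py <<'E'
import numpy as np
C={'scene':(402.24,278.308,204.522,[1261.596,113.156,772.178],[[-0.05860474,0.6355704,-0.7698154],[0.99827227,0.04058525,-0.04248902],[0.00423839,-0.77097543,-0.63685079]]),
'top':(490.514,285.555,210.480,[383.792,75.599,1479.272],[[2.45216194e-02,-9.96235090e-01,8.31524869e-02],[-9.99695536e-01,-2.46648004e-02,-6.94942470e-04],[2.74326557e-03,-8.31101289e-02,-9.96536593e-01]])}
def ray(cam,p):
    f,cx,cy,o,R=C[cam] if isinstance(cam,str) else cam
    d=np.array(R)@np.array([(p[0]-cx)/f,(p[1]-cy)/f,1]); return np.array(o),d/np.linalg.norm(d)
def at(cam,p,z):
    o,d=ray(cam,p); return o+d*(z-o[2])/d[2]
def tri(c1,p1,c2,p2):
    o1,d1=ray(c1,p1);o2,d2=ray(c2,p2)
    s=np.linalg.lstsq(np.c_[d1,-d2],o2-o1,rcond=None)[0]
    a=o1+d1*s[0];b=o2+d2*s[1]; return (a+b)/2,np.linalg.norm(a-b)
def proj(cam,P):
    f,cx,cy,o,R=C[cam] if isinstance(cam,str) else cam
    q=np.array(R).T@(np.array(P)-o); return np.array([cx+f*q[0]/q[2],cy+f*q[1]/q[2]])
def camof(s): return (s['fx'],s['cx'],s['cy'],s['origin'],s['orientation'])
def un(off,k,p): return ((p[0]+.5)/k-.5+off[0],(p[1]+.5)/k-.5+off[1])
E
python3 - <<'E'
from h import *
np.set_printoptions(precision=1,suppress=True)
T=lambda p:un((225,170),6,p); S=lambda p:un((275,215),5,p)
T2=lambda p:un((315,170),6,p); S2=lambda p:un((90,180),5,p)
print('tab',tri('top',T((117,92)),'scene',S((272,184))))
print('tabtop corners',[at('top',T(p),65) for p in [(68,98),(78,125),(165,85),(158,57)]])
print('lip',[at('top',T(p),z) for p,z in [((352,305),0),((38,148),22),((172,398),22),((212,55),22)]])
print('weights',[at('top',T(p),20) for p in [(137,198),(212,162),(180,290),(252,248)]])
print('stand',[at('top',T2(p),12) for p in [(58,120),(655,105),(670,420),(70,438)]])
print('pan',tri('top',T2((232,266)),'scene',S2((578,213))), at('top',T2((232,266)),72))
print('knobtop',tri('top',T2((745,138)),'scene',S2((73,120))), at('top',T2((745,138)),162))
print('pivot',tri('top',T2((572,247)),'scene',S2((267,130))), at('top',T2((572,247)),125))
E
```

```text
tab (array([573.8, 198.2,  61.8]), np.float64(2.117001844023259))
tabtop corners [array([569.8, 220.5,  65. ]), array([556.8, 215.2,  65. ]), array([577.3, 173.8,  65. ]), array([590.9, 177.6,  65. ])]
lip [array([476.9,  80.8,   0. ]), array([550., 239.,  22.]), array([427.3, 168.6,  22. ]), array([598.9, 153.7,  22. ])]
weights [array([526.4, 189.1,  20. ]), array([545.4, 152.3,  20. ]), array([481. , 166.3,  20. ]), array([502.8, 131.2,  20. ])]
stand [array([572.3, -40.4,  12. ]), array([ 587.3, -340.4,   12. ]), array([ 429.4, -348. ,   12. ]), array([413.1, -49.3,  12. ])]
pan (array([ 496.2, -120.1,   69.3]), np.float64(1.4134726045480785)) [ 496.1 -120.4   72. ]
knobtop (array([ 552.2, -337.7,  166.4]), np.float64(1.175115437471689)) [ 552.5 -338.5  162. ]
pivot (array([ 504.5, -269.8,  124.4]), np.float64(0.7426232667713782)) [ 504.6 -270.   125. ]
```

>>> servo_tool(increments=[{"dx": -43,"dy": -23.4,"dz": 4,"yaw": -3.5},{"dx": -86,"dy": -46.8,"dz": 8,"yaw": -7},{"dx": -129,"dy": -70.2,"dz": 12,"yaw": -10.6},{"dx": -172,"dy": -93.6,"dz": 16,"yaw": -14.2},{"dx": -215,"dy": -117,"dz": 20,"yaw": -17.7},{"dx": -258,"dy": -140.4,"dz": 24,"yaw": -21.2},{"dx": -301,"dy": -164,"dz": 28,"yaw": -24.8},{"dx": -344,"dy": -187,"dz": 32,"yaw": -28.3},{"dx": -387,"dy": -211,"dz": 36,"yaw": -32},{"dx": -430,"dy": -234,"dz": 40,"yaw": -35.5},{"dx": -473,"dy": -257,"dz": 44,"yaw": -39},{"dx": -516,"dy": -281,"dz": 48,"yaw": -42.5}], fingers=1)

```text
t: 1.65
tcp_pos: [574.6, 195.9, 166.2]
tool_rot: [[-0.867, -0.498, -0.0], [-0.498, 0.867, 0.0], [0.0, 0.0, -1.0]]
wrist_force: [0.1, 0.8, 0.5]
finger_gap: 85.5
```

```bash
cat > look.py <<'E'
import sys,cv2,json
from cell import env,vision
import numpy as np
np.set_printoptions(precision=3,suppress=True)
# usage: look.py tag cam[:x0,y0,w,h,k] ...
tag=sys.argv[1]
for a in sys.argv[2:]:
    n,_,r=a.partition(':')
    s=vision.snapshot(n); im=s['frame']
    np.savez(f'pics/{tag}_{n}.npz',o=s['origin'],R=s['orientation'],f=s['fx'],cx=s['cx'],cy=s['cy'],im=im)
    if r:
        x,y,w,h,k=map(int,r.split(',')); im=cv2.resize(im[y:y+h,x:x+w],None,fx=k,fy=k,interpolation=cv2.INTER_CUBIC)
    cv2.imwrite(f'pics/{tag}_{n}.png',im)
s=env.sense()
print(round(s['t'],2),s['tcp_pos'],'F',s['wrist_force'],'M',s['torque'],'gap',s['finger_gap'])
print(s['tool_rot'], s['q'])
E
python3 look.py a wrist
```

```text
1.7 [577.971 191.147 165.471] F [-1.987 -5.529  0.415] M [-0.092  0.093  0.017] gap 85.39175616806494
[[-0.867 -0.498  0.001]
 [-0.498  0.867 -0.003]
 [ 0.    -0.003 -1.   ]] [ 0.237  0.18   1.523 -0.003  1.437 -1.855]
```

View pics/a_wrist.png

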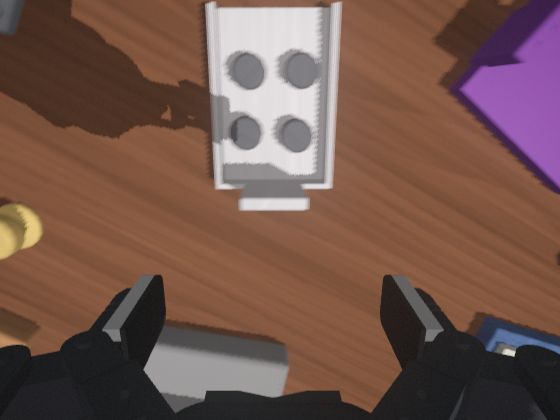

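```bash
python3 - <<'E'
from h import *
np.set_printoptions(precision=1,suppress=True)
d=np.load('pics/a_wrist.npz');c=(float(d['f']),float(d['cx']),float(d['cy']),d['o'],d['R'])
print(c[3]); print(c[4])
for p in [(240,209),(309,209),(238,200),(310,200)]: print(at(c,p,65))
T=lambda p:un((225,170),6,p)
print(tri('top',T((117,92)),c,(274,204.5)))
for p in [(216,189),(333,189),(208,3),(340,3)]: print(at(c,p,22))
E
python3 look.py b wrist
```

```text
[508.  157.2 326.5]
[[-0.5  0.8  0.3]
 [ 0.9  0.5  0.1]
 [-0.   0.3 -1. ]]
[591.7 177.3  65. ]
[566.3 221.5  65. ]
[586.3 172.8  65. ]
[560.1 218.5  65. ]
(array([571. , 194.8,  84.2]), np.float64(0.9160059825645995))
[599.9 154.6  22. ]
[550.7 240.4  22. ]
[477.8  85.2  22. ]
[429.7 169.   22. ]
1.75 [576.031 193.163 165.462] F [-0.014  0.085 -0.224] M [-0.005  0.011 -0.016] gap 85.41391147168201
[[-0.87  -0.494 -0.   ]
 [-0.494  0.87  -0.002]
 [ 0.001 -0.001 -1.   ]] [ 0.24   0.178  1.526 -0.002  1.439 -1.847]
```

>>> servo_tool(increments=[{"dx": -1.7,"dy": 4,"dz": 30},{"dx": -1.7,"dy": 4,"dz": 60},{"dx": -1.7,"dy": 4,"dz": 60},{"dx": -1.7,"dy": 4,"dz": 60}])

```text
schema error: expected keys dx, dy, dz, yaw
```

```bash
python3 look.py c wrist scene:250,170,130,110,6
```

```text
1.85 [573.726 196.272 165.894] F [-0.828  0.701 -0.053] M [ 0.053  0.013 -0.004] gap 85.59160496568957
[[-0.869 -0.494 -0.002]
 [-0.494  0.869 -0.   ]
 [ 0.001  0.001 -1.   ]] [ 0.245  0.175  1.528  0.     1.44  -1.843]
```

View pics/c_wrist.png

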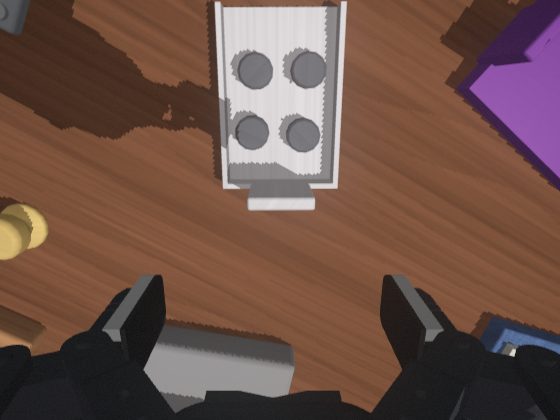

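View pics/c_scene.png

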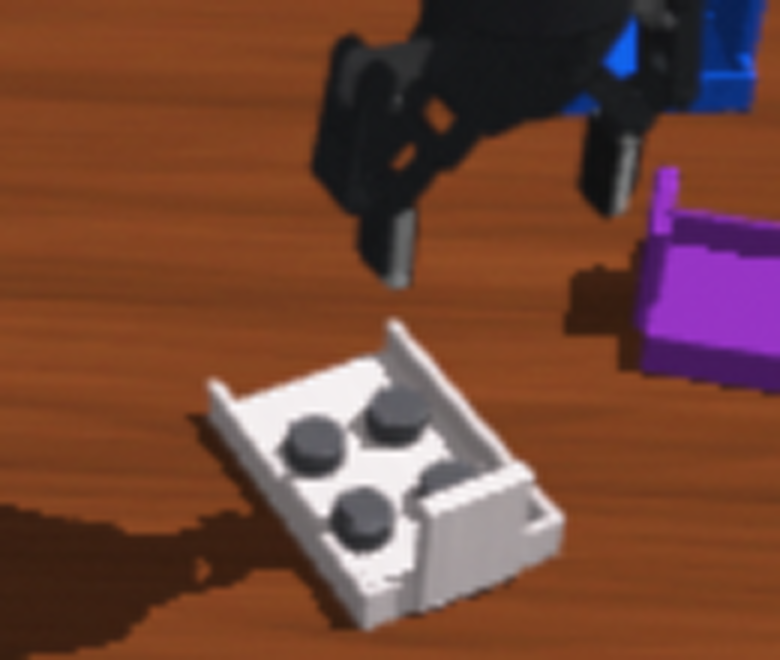

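>>> servo_tool(increments=[{"dx": -2,"dy": 0,"dz": 20,"yaw": 0},{"dx": -2,"dy": 0,"dz": 40,"yaw": 0},{"dx": -2,"dy": 0,"dz": 60,"yaw": 0},{"dx": -2,"dy": 0,"dz": 70,"yaw": 0},{"dx": -2,"dy": 0,"dz": 70,"yaw": 0},{"dx": -2,"dy": 0,"dz": 70,"yaw": 0},{"dx": -2,"dy": 0,"dz": 70,"yaw": 0}])

```text
t: 2.72
tcp_pos: [576.2, 198.3, 97.8]
tool_rot: [[-0.868, -0.496, 0.002], [-0.496, 0.868, 0.0], [-0.002, -0.001, -1.0]]
wrist_force: [0.3, -0.1, -0.5]
finger_gap: 85.6
```

```bash
python3 look.py d wrist scene:250,170,130,110,6; python3 - <<'E'
from h import *
np.set_printoptions(precision=1,suppress=True)
d=np.load('pics/c_wrist.npz');c=(float(d['f']),float(d['cx']),float(d['cy']),d['o'],d['R'])
print(np.mean([at(c,p,65) for p in [(249,209),(315,209),(248,198),(314,198)]],0))
for p in [(224,188),(337,188)]: print(at(c,p,22))
E
```

```text
2.83 [576.018 198.207  97.54 ] F [ 0.469 -0.091 -0.238] M [ 0.009 -0.042 -0.044] gap 85.4191219123935
[[-0.868 -0.496  0.001]
 [-0.496  0.868  0.   ]
 [-0.001 -0.    -1.   ]] [ 0.247  0.235  1.588 -0.     1.317 -1.842]
[574.1 198.7  65. ]
[596.9 157.   22. ]
[549.8 239.7  22. ]
```

View pics/d_wrist.png

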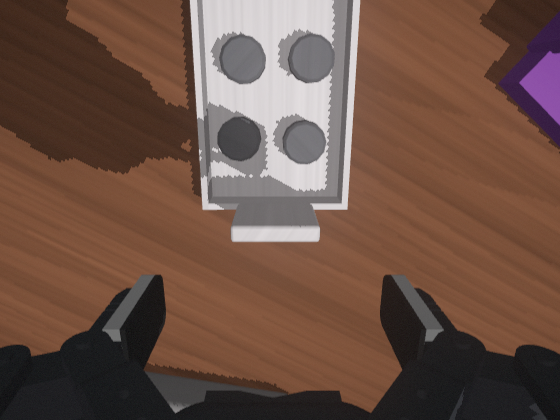

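View pics/d_scene.png

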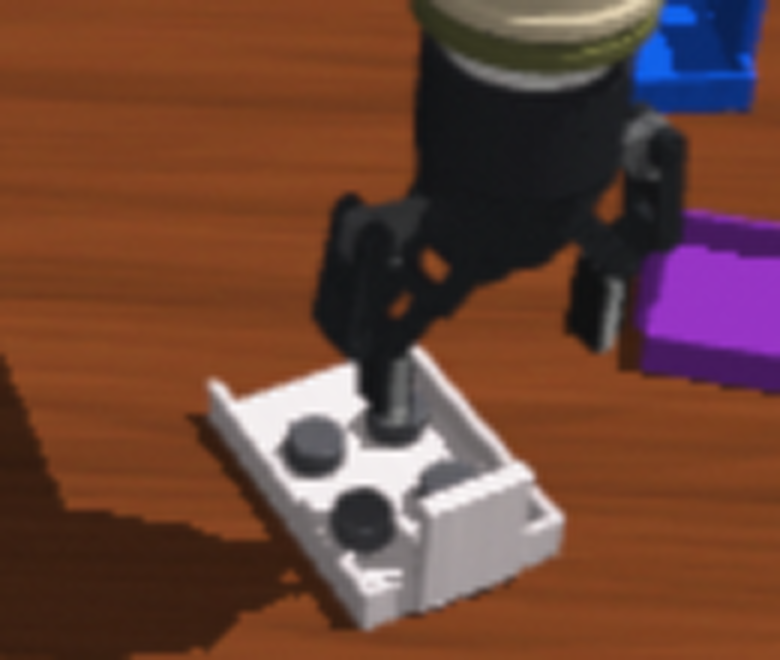

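```bash
python3 - <<'E'
from h import *
np.set_printoptions(precision=1,suppress=True)
L=lambda n:(lambda d:(float(d['f']),float(d['cx']),float(d['cy']),d['o'],d['R']))(np.load(n))
c=L('pics/c_wrist.npz');d=L('pics/d_wrist.npz')
for a,b in [((249,209),(233,240)),((315,209),(319,240)),((248,198),(234,226)),((314,198),(318,226))]:
    print(tri(c,a,d,b), at(d,b,65))
for p in [(203,209),(347,209)]: print(at(d,p,22))
print(proj(d,[576,198.2,97.5]))
S=lambda p:un((250,170),6,p)
print(tri(d,(276,233),'scene',S((476,489))))
E
```

```text
(array([589.9, 180. ,  63.9]), np.float64(0.37387401590741376)) [589.4 179.7  65. ]
(array([566.8, 223.3,  60. ]), np.float64(0.6443620166911285)) [565.5 221.4  65. ]
(array([584.4, 176.4,  58. ]), np.float64(0.8960611001440658)) [581.8 176.3  65. ]
(array([559.8, 218.2,  60.3]), np.float64(0.5238448274038513)) [558.7 216.6  65. ]
[597.5 156.4  22. ]
[549.9 239.6  22. ]
[273.7 261.4]
(array([574.4, 198.9,  63.5]), np.float64(0.1367719984834647))
```

The tab top triangulates to z ≈ 60–64 mm, against 65 given, at (574, 199). I'll descend and grip across its 50 mm width.

>>> servo_tool(increments=[{"dx": 1.4,"dy": 1,"dz": 16,"yaw": 0},{"dx": 1.4,"dy": 1,"dz": 32,"yaw": 0},{"dx": 1.4,"dy": 1,"dz": 47,"yaw": 0},{"dx": 1.4,"dy": 1,"dz": 47,"yaw": 0},{"dx": 1.4,"dy": 1,"dz": 47,"yaw": 0}])

```text
t: 3.45
tcp_pos: [573.8, 198.3, 49.7]
tool_rot: [[-0.868, -0.496, -0.0], [-0.496, 0.868, -0.0], [0.0, 0.0, -1.0]]
wrist_force: [1.0, 0.4, 0.0]
finger_gap: 85.2
```

```bash
python3 look.py e scene:250,170,130,110,6
```

```text
3.5 [574.212 198.376  50.207] F [-0.325  0.053 -1.022] M [0.058 0.024 0.03 ] gap 85.11961669226872
[[-0.868 -0.496  0.001]
 [-0.496  0.868  0.   ]
 [-0.001 -0.    -1.   ]] [ 0.248  0.283  1.624 -0.     1.233 -1.841]
```

View pics/e_scene.png

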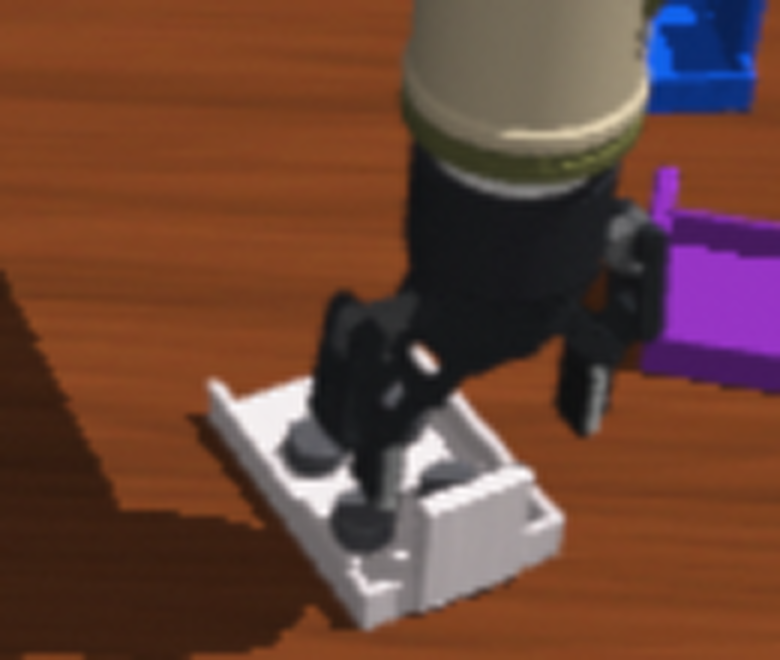

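```bash
python3 - <<'E'
from h import *
from cell import env
r=env.sense();p=r['tcp_pos'];R=r['tool_rot']
for off in [(0,0,0),(0,42.7,6),(0,-42.7,6),(-11,42,6),(11,42,6),(11,-42,6)]:
    q=proj('scene',p+R@np.array(off)); print(off,((q-[250,170])*6+2.5).round())
x=np.array([.868,.496,0]);y=np.array([-.496,.868,0])
c=np.array([574.2,198.6,0])
for a,b,z in [(5,25,65),(5,-25,65),(-5,25,65),(-5,-25,65),(5,25,22),(5,-25,0)]:
    q=proj('scene',c+a*x+b*y+[0,0,z]); print((a,b,z),((q-[250,170])*6+2.5).round())
E
python3 look.py f wrist
```

```text
(0, 0, 0) [472. 511.]
(0, 42.7, 6) [558. 488.]
(0, -42.7, 6) [380. 556.]
(-11, 42, 6) [572. 506.]
(11, 42, 6) [542. 472.]
(11, -42, 6) [368. 537.]
(5, 25, 65) [534. 474.]
(5, -25, 65) [429. 514.]
(-5, 25, 65) [521. 459.]
(-5, -25, 65) [416. 498.]
(5, 25, 22) [524. 547.]
(5, -25, 0) [418. 622.]
3.55 [574.385 198.439  50.487] F [-0.625 -0.361  1.014] M [0.001 0.007 0.027] gap 84.9500076025032
[[-0.868 -0.496  0.001]
 [-0.496  0.868  0.   ]
 [-0.001 -0.    -1.   ]] [ 0.248  0.283  1.624 -0.     1.233 -1.841]
```

View pics/f_wrist.png

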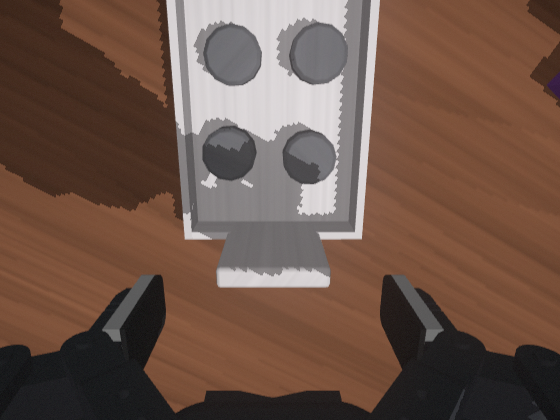

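```bash
python3 - <<'E'
from h import *
np.set_printoptions(precision=1,suppress=True)
L=lambda n:(lambda d:(float(d['f']),float(d['cx']),float(d['cy']),d['o'],d['R']))(np.load(n))
d=L('pics/f_wrist.npz')
x=np.array([.868,.496,0]);y=np.array([-.496,.868,0])
S=lambda p:un((250,170),6,p)
for p in [(148,276),(395,276)]:
  for z in (44,55,65,75): q=at(d,p,z)-[574.4,198.4,0]; print(p,z,'trayx',q@x,'y',q@y)
for p in [(274,278)]:
   q=at(d,p,65)-[574.4,198.4,0]; print('tab',q@x,q@y)
a=tri(d,(160,278),'scene',S((585,432)));q=a[0]-[574.4,198.4,0];print(a,q@x,q@y)
a=tri(d,(385,278),'scene',S((585,432)));q=a[0]-[574.4,198.4,0];print(a,q@x,q@y)
a=tri(d,(160,278),'scene',S((385,508)));q=a[0]-[574.4,198.4,0];print(a,q@x,q@y)
E
```

```text
(148, 276) 44 trayx 10.449011794348683 y -62.45317528725845
(148, 276) 55 trayx 4.649481258367564 y -58.339757786998625
(148, 276) 65 trayx -0.6228192288881722 y -54.60028733221685
(148, 276) 75 trayx -5.895119716143806 y -50.86081687743513
(395, 276) 44 trayx 10.384526200170422 y 60.501730880709204
(395, 276) 55 trayx 4.589257763480594 y 56.488588873695015
(395, 276) 65 trayx -0.67916808805556 y 52.84027795822758
(395, 276) 75 trayx -5.94759393959181 y 49.1919670427602
tab 0.3175360486424288 0.23556538525364248
(array([579.6, 196.9, 106.5]), np.float64(80.98256382484)) 3.7491915337635002 -3.9222710538725263
(array([548.4, 241. ,  70.9]), np.float64(6.336404700968824)) -1.4399533106779736 49.84873532112576
(array([595.1, 158.6,  71.9]), np.float64(5.663252420714855)) -1.7872095444764113 -44.76012512547757
```

>>> servo_tool(increments=[{"dx": 0,"dy": 0,"dz": 0,"yaw": 0},{"dx": 0,"dy": 0,"dz": 0,"yaw": 0},{"dx": 0,"dy": 0,"dz": 0,"yaw": 0},{"dx": 0,"dy": 0,"dz": 0,"yaw": 0},{"dx": 0,"dy": 0,"dz": 0,"yaw": 0},{"dx": 0,"dy": 0,"dz": 0,"yaw": 0}], fingers=0)

```text
t: 4.3
tcp_pos: [573.7, 198.3, 49.7]
tool_rot: [[-0.868, -0.496, 0.0], [-0.496, 0.868, -0.0], [0.0, -0.0, -1.0]]
wrist_force: [1.3, -0.6, 0.7]
finger_gap: -0.1
```

```bash
python3 look.py g wrist scene:250,170,130,110,6
```

```text
4.4 [573.699 198.29   49.651] F [-0.354  0.683  0.6  ] M [ 0.026 -0.069 -0.007] gap -0.024115358218426253
[[-0.868 -0.496 -0.   ]
 [-0.496  0.868 -0.   ]
 [ 0.     0.    -1.   ]] [ 0.248  0.283  1.625 -0.     1.233 -1.841]
```

View pics/g_wrist.png

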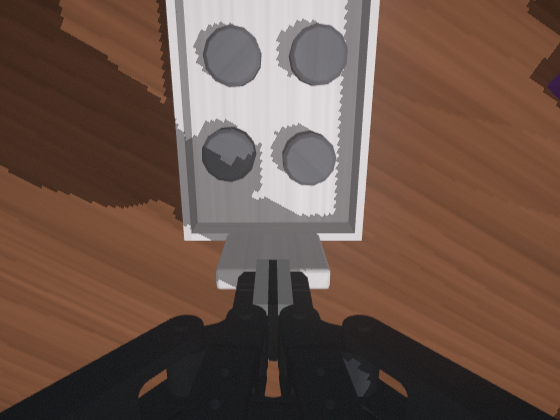

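View pics/g_scene.png

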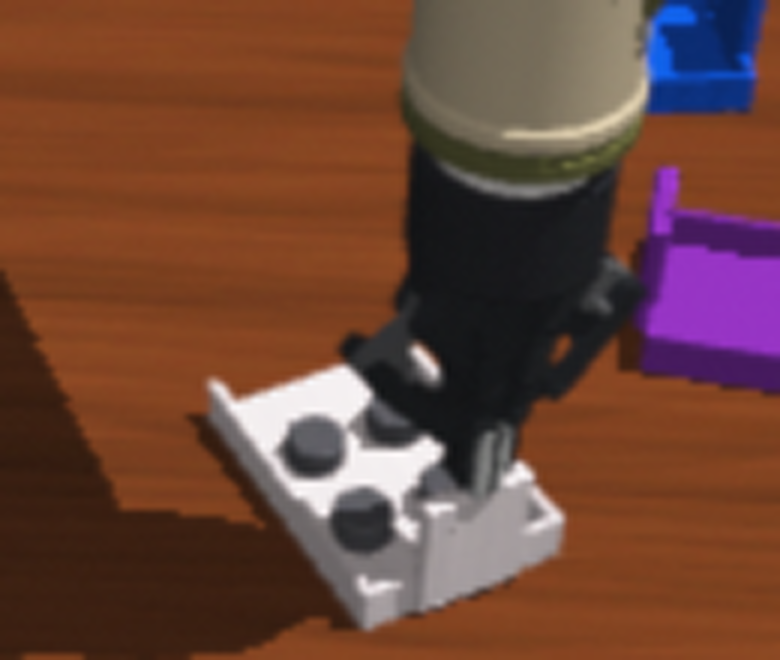

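```bash
python3 - <<'E'
from h import *
np.set_printoptions(precision=1,suppress=True)
L=lambda n:(lambda d:(float(d['f']),float(d['cx']),float(d['cy']),d['o'],d['R']))(np.load(n))
d=L('pics/g_wrist.npz')
S=lambda p:un((250,170),6,p)
print(tri(d,(272,261),'scene',S((484,495))))
for z in (40,50,60,70): print(at(d,(272,261),z))
for z in (31,50,65,75): print(z,proj(d,[573.7,198.3,z]), (proj('scene',[573.7,198.3,z])-[250,170])*6+2.5)
print(d[3]-np.array([573.7,198.3,49.65]))
E
python3 look.py g2 top:225,150,80,100,6
python3 - <<'E'
import cv2,numpy as np
im=np.load('pics/g_wrist.npz')['im'];cv2.imwrite('pics/gz.png',cv2.resize(im[200:360,180:370],None,fx=4,fy=3.7,interpolation=cv2.INTER_CUBIC))
E
```

```text
(array([571. , 199.5,  55.8]), np.float64(7.013812494052317))
[577.6 199.6  40. ]
[573.4 197.2  50. ]
[569.3 194.9  60. ]
[565.1 192.6  70. ]
31 [273.6 246.5] [467.8 542.6]
50 [273.7 262.4] [471.6 510.8]
65 [273.7 277.6] [474.7 485.2]
75 [273.8 289.3] [476.8 467.8]
[-66.7 -38.5 160.3]
4.45 [573.723 198.264  49.661] F [-0.145  0.089 -0.221] M [-0.058  0.     0.003] gap -0.13721390043746584
[[-0.868 -0.496 -0.   ]
 [-0.496  0.868 -0.   ]
 [ 0.     0.    -1.   ]] [ 0.248  0.283  1.625 -0.     1.233 -1.841]
```

View pics/gz.png

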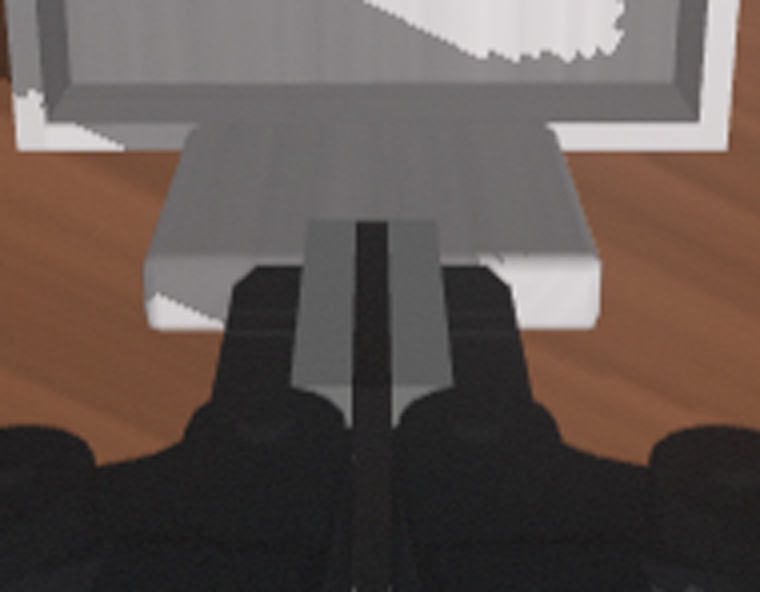

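>>> servo_tool(increments=[{"dx": 0,"dy": 0,"dz": 0,"yaw": 0},{"dx": 0,"dy": 0,"dz": 0,"yaw": 0},{"dx": 0,"dy": 0,"dz": 0,"yaw": 0},{"dx": 0,"dy": 0,"dz": 0,"yaw": 0}], fingers=0.75)

```text
t: 4.95
tcp_pos: [573.7, 198.3, 49.7]
tool_rot: [[-0.868, -0.496, -0.0], [-0.496, 0.868, 0.0], [0.0, 0.0, -1.0]]
wrist_force: [1.1, 0.4, 0.9]
finger_gap: 64.0
```

```bash
python3 look.py h wrist scene:250,170,130,110,6
```

```text
5.05 [573.739 198.283  49.692] F [-0.394 -0.266  0.125] M [ 0.05  -0.041  0.009] gap 64.23507382154081
[[-0.868 -0.496 -0.   ]
 [-0.496  0.868 -0.   ]
 [ 0.     0.    -1.   ]] [ 0.248  0.283  1.625 -0.     1.233 -1.841]
```

View pics/h_wrist.png

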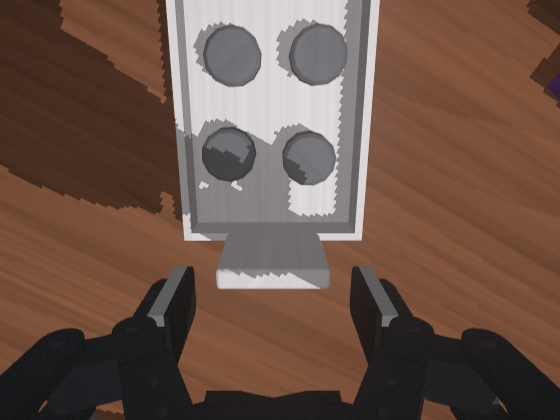

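View pics/h_scene.png

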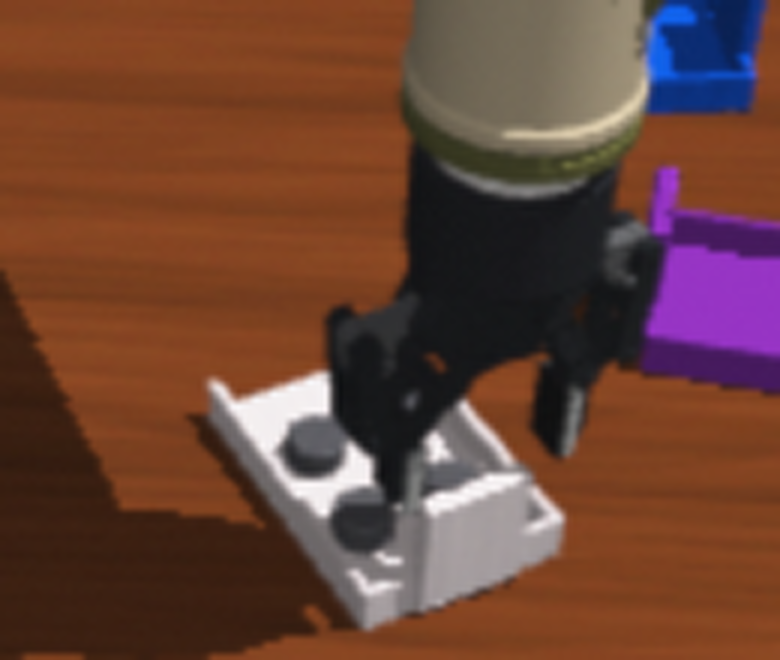

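Measured finding: the fingertips are about 20–24 mm behind the reported TCP, not 19 mm ahead of it. The gap scale is 2.48 px/mm, and the fingers closed above the tab. I'll trust the pictures and go lower in small steps, watching the force.

>>> servo_tool(increments=[{"dx": 0,"dy": 0,"dz": 8,"yaw": 0},{"dx": 0,"dy": 0,"dz": 16,"yaw": 0},{"dx": 0,"dy": 0,"dz": 20,"yaw": 0},{"dx": 0,"dy": 0,"dz": 20,"yaw": 0},{"dx": 0,"dy": 0,"dz": 20,"yaw": 0}])

```text
t: 5.68
tcp_pos: [573.9, 198.3, 29.8]
tool_rot: [[-0.868, -0.496, 0.0], [-0.496, 0.868, 0.0], [-0.0, -0.0, -1.0]]
wrist_force: [0.5, -0.3, -0.4]
finger_gap: 64.0
```

```bash
python3 look.py i wrist scene:250,170,130,110,6
```

```text
5.78 [574.058 198.347  30.071] F [ 0.416 -1.453  0.477] M [0.052 0.024 0.024] gap 63.91154110591968
[[-0.868 -0.496  0.001]
 [-0.496  0.868  0.   ]
 [-0.001 -0.    -1.   ]] [ 0.248  0.308  1.635 -0.     1.198 -1.841]
```

View pics/i_wrist.png

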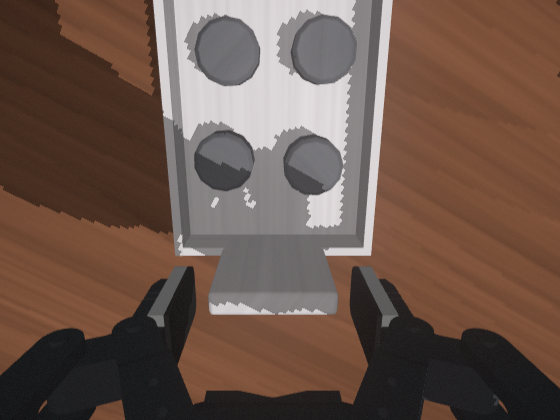

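View pics/i_scene.png

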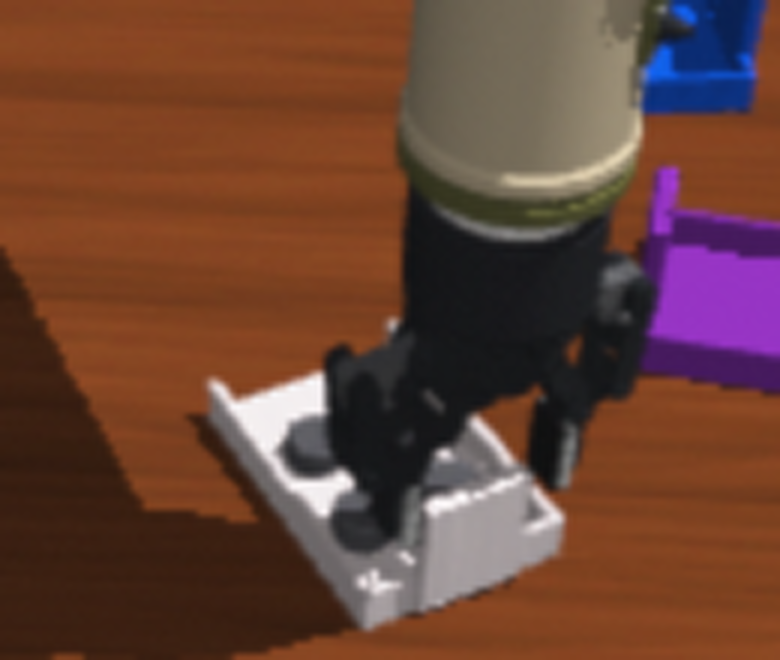

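```bash
python3 - <<'E'
from h import *
np.set_printoptions(precision=1,suppress=True)
L=lambda n:(lambda d:(float(d['f']),float(d['cx']),float(d['cy']),d['o'],d['R']))(np.load(n))
d=L('pics/i_wrist.npz')
x=np.array([.868,.496,0]);y=np.array([-.496,.868,0]);c=np.array([574.,198.35,0])
for yy in (-32,32,40):
  for xx in (-11,11):
    for z in (30,40,50,60): 
      P=c+xx*x+yy*y+[0,0,z]; print(yy,xx,z,proj(d,P),(proj('scene',P)-[250,170])*6+2.5)
E
python3 - <<'E'
import cv2,numpy as np
im=np.load('pics/i_wrist.npz')['im'];cv2.imwrite('pics/iz.png',cv2.resize(im[220:360,130:420],None,fx=2.7,fy=2.7,interpolation=cv2.INTER_CUBIC))
E
```

```text
-32 -11 30 [204.7 240.9] [387.4 552.4]
-32 -11 40 [200.7 249.7] [388.9 535.8]
-32 -11 50 [196.2 259.5] [390.4 519. ]
-32 -11 60 [191.1 270.6] [391.9 501.9]
-32 11 30 [207.2 283.2] [414.8 588.7]
-32 11 40 [203.5 294. ] [416.5 572.1]
-32 11 50 [199.3 306.1] [418.2 555.2]
-32 11 60 [194.7 319.7] [419.9 538.2]
32 -11 30 [342.5 241. ] [518.8 502.5]
32 -11 40 [346.6 249.7] [521.  485.9]
32 -11 50 [351.1 259.5] [523.4 469.1]
32 -11 60 [356.3 270.7] [525.7 452.1]
32 11 30 [339.9 283.3] [547.5 537.2]
32 11 40 [343.7 294.1] [550.  520.6]
32 11 50 [347.9 306.2] [552.6 503.8]
32 11 60 [352.7 319.8] [555.1 486.8]
40 -11 30 [359.7 241. ] [534.8 496.4]
40 -11 40 [364.8 249.7] [537.2 479.8]
40 -11 50 [370.5 259.5] [539.6 463. ]
40 -11 60 [377.  270.7] [542.  446.1]
40 11 30 [356.5 283.3] [563.7 530.9]
40 11 40 [361.2 294.1] [566.3 514.3]
40 11 50 [366.5 306.2] [569.  497.5]
40 11 60 [372.4 319.8] [571.6 480.5]
```

View pics/iz.png

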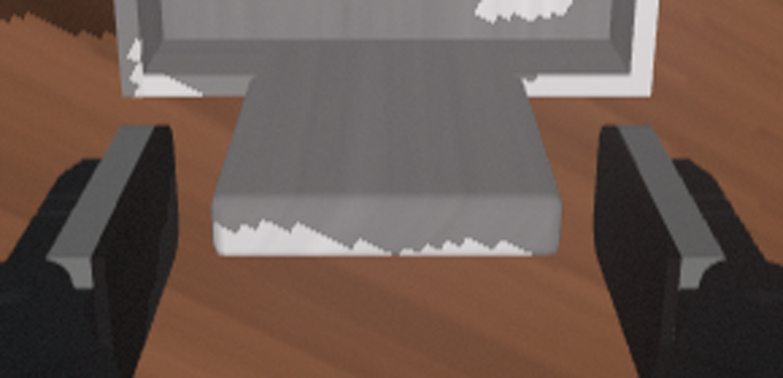

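>>> servo_tool(increments=[{"dx": 0,"dy": 0,"dz": 6,"yaw": 0},{"dx": 0,"dy": 0,"dz": 12,"yaw": 0},{"dx": 0,"dy": 0,"dz": 12,"yaw": 0},{"dx": 0,"dy": 0,"dz": 12,"yaw": 0}])

```text
t: 6.28
tcp_pos: [573.7, 198.2, 17.5]
tool_rot: [[-0.868, -0.496, -0.0], [-0.496, 0.868, -0.0], [0.0, 0.0, -1.0]]
wrist_force: [0.4, 0.2, -0.6]
finger_gap: 64.0
```

>>> servo_tool(increments=[{"dx": 0,"dy": 0,"dz": 0,"yaw": 0},{"dx": 0,"dy": 0,"dz": 0,"yaw": 0},{"dx": 0,"dy": 0,"dz": 0,"yaw": 0},{"dx": 0,"dy": 0,"dz": 0,"yaw": 0}], fingers=0)

```text
t: 6.78
tcp_pos: [574.2, 198.5, 18.2]
tool_rot: [[-0.868, -0.496, 0.001], [-0.496, 0.868, 0.0], [-0.001, -0.0, -1.0]]
wrist_force: [0.4, 1.1, 4.6]
finger_gap: 48.8
```

```bash
python3 look.py j wrist scene:250,170,130,110,6
```

```text
6.88 [574.214 198.457  18.219] F [0.675 0.284 4.397] M [ 0.246 -0.055 -0.034] gap 49.17162319551844
[[-0.868 -0.496  0.001]
 [-0.496  0.868  0.   ]
 [-0.001 -0.    -1.   ]] [ 0.248  0.323  1.64   0.     1.177 -1.841]
```

View pics/j_wrist.png

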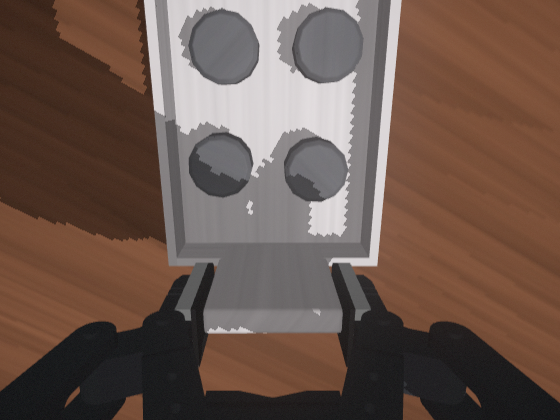

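View pics/j_scene.png

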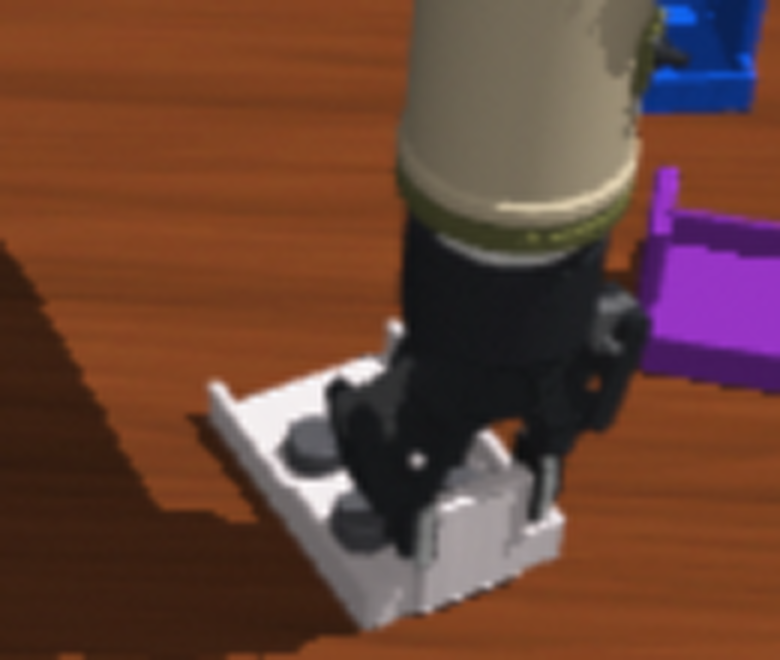

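The pads hold the tab with the gap at 49 mm. I'll lift a little and check whether the tray stays level.

>>> servo_tool(increments=[{"dx": 0,"dy": 0,"dz": -3,"yaw": 0},{"dx": 0,"dy": 0,"dz": -7,"yaw": 0},{"dx": 0,"dy": 0,"dz": -11,"yaw": 0},{"dx": 0,"dy": 0,"dz": -15,"yaw": 0},{"dx": 0,"dy": 0,"dz": -15,"yaw": 0},{"dx": 0,"dy": 0,"dz": -15,"yaw": 0}])

```text
t: 7.62
tcp_pos: [573.7, 198.3, 32.7]
tool_rot: [[-0.868, -0.496, -0.0], [-0.496, 0.868, -0.0], [0.0, 0.0, -1.0]]
wrist_force: [-0.3, 0.5, -5.0]
finger_gap: 48.7
```

```bash
python3 look.py k wrist scene:250,170,130,110,6
```

```text
7.72 [573.545 198.257  32.487] F [-0.284 -0.04  -4.084] M [ 0.207 -0.241  0.009] gap 48.31061975162057
[[-0.868 -0.496 -0.   ]
 [-0.496  0.868 -0.   ]
 [ 0.     0.    -1.   ]] [ 0.248  0.304  1.634  0.     1.204 -1.841]
```

View pics/k_wrist.png

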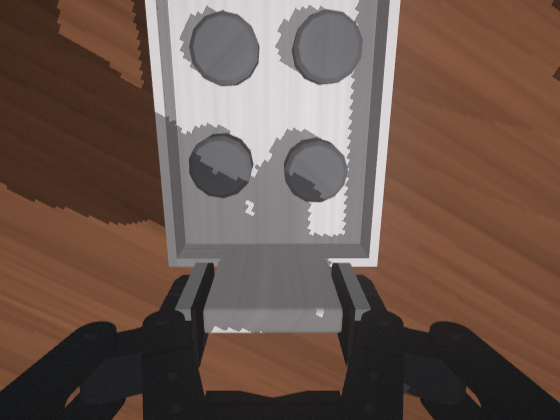

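View pics/k_scene.png

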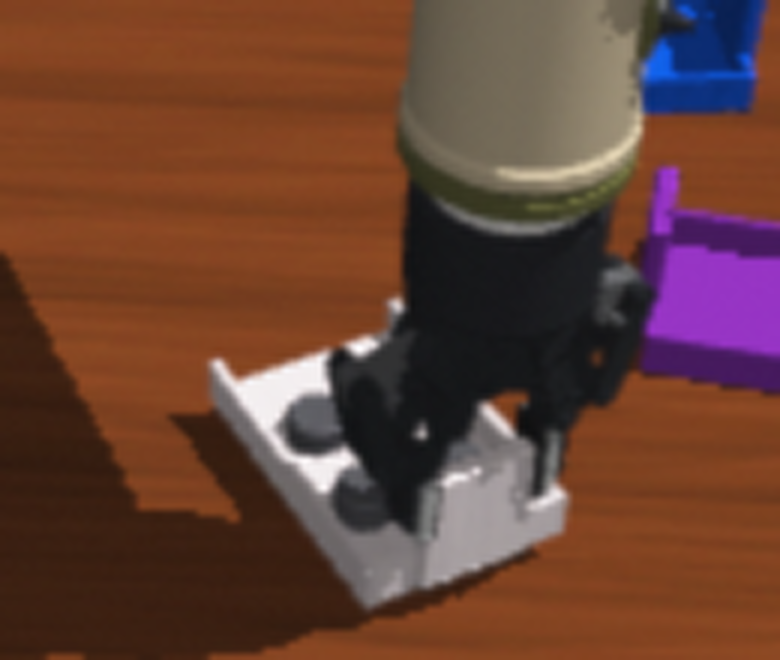

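```bash
python3 - <<'E'
from h import *
np.set_printoptions(precision=0,suppress=True)
for n,p,z in [('baro',(308,139),40),('fuse',(349,131),30),('mug',(392,127),90),('nozz',(401,191),147),('phone front',(235,137),40),('box corner',(290,107),0),('boxtop',(297,44),100)]: print(n,at('top',p,z))
E
```

```text
baro [719.  13.  40.]
fuse [ 749. -110.   30.]
mug [ 749. -226.   90.]
nozz [ 556. -240.  147.]
phone front [720. 231.  40.]
box corner [827.  69.   0.]
boxtop [985.  53. 100.]
```

>>> servo_tool(increments=[{"dx": 0,"dy": -5,"dz": -10,"yaw": 0},{"dx": 1,"dy": -17,"dz": -20,"yaw": 0},{"dx": 1,"dy": -37,"dz": -30,"yaw": 0},{"dx": 2,"dy": -62,"dz": -30,"yaw": 0},{"dx": 2,"dy": -90,"dz": -30,"yaw": 0},{"dx": 3,"dy": -118,"dz": -30,"yaw": 0},{"dx": 3,"dy": -146,"dz": -30,"yaw": 0},{"dx": 4,"dy": -174,"dz": -30,"yaw": 0},{"dx": 4,"dy": -200,"dz": -30,"yaw": 0},{"dx": 5,"dy": -221,"dz": -30,"yaw": 0},{"dx": 5,"dy": -233,"dz": -30,"yaw": 0},{"dx": 5,"dy": -238,"dz": -30,"yaw": 0}])

```text
t: 9.22
tcp_pos: [687.7, -11.5, 62.7]
tool_rot: [[-0.869, -0.495, -0.0], [-0.495, 0.869, 0.0], [0.0, 0.0, -1.0]]
wrist_force: [0.1, 1.1, -4.6]
finger_gap: 48.8
```

>>> servo_tool(increments=[{"dx": 0,"dy": 0,"dz": 0,"yaw": 0},{"dx": 0,"dy": 0,"dz": 0,"yaw": 0}])

```text
t: 9.48
tcp_pos: [687.1, -10.0, 62.6]
tool_rot: [[-0.868, -0.497, -0.0], [-0.497, 0.868, 0.0], [0.0, 0.001, -1.0]]
wrist_force: [-0.5, 1.0, -4.7]
finger_gap: 48.8
```

```bash
python3 look.py l top:280,110,130,120,6 scene:150,150,160,130,5
```

```text
9.57 [687.21  -10.049  62.673] F [ 0.761  0.607 -5.315] M [ 0.13  -0.215  0.018] gap 48.726650433267224
[[-0.868 -0.497 -0.   ]
 [-0.497  0.868  0.   ]
 [ 0.     0.    -1.   ]] [-0.089  0.47   1.364  0.     1.308 -2.18 ]
```

View pics/l_top.png

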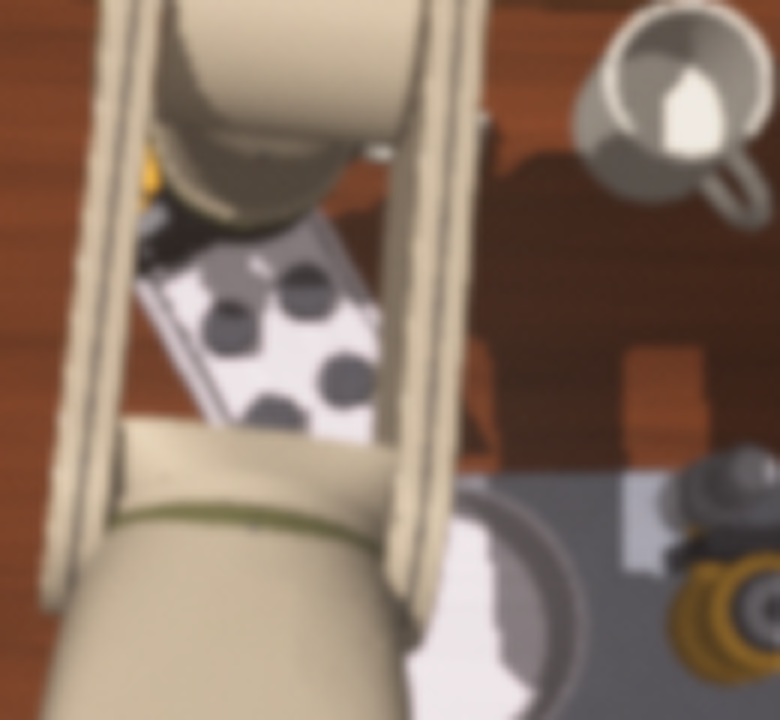

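View pics/l_scene.png

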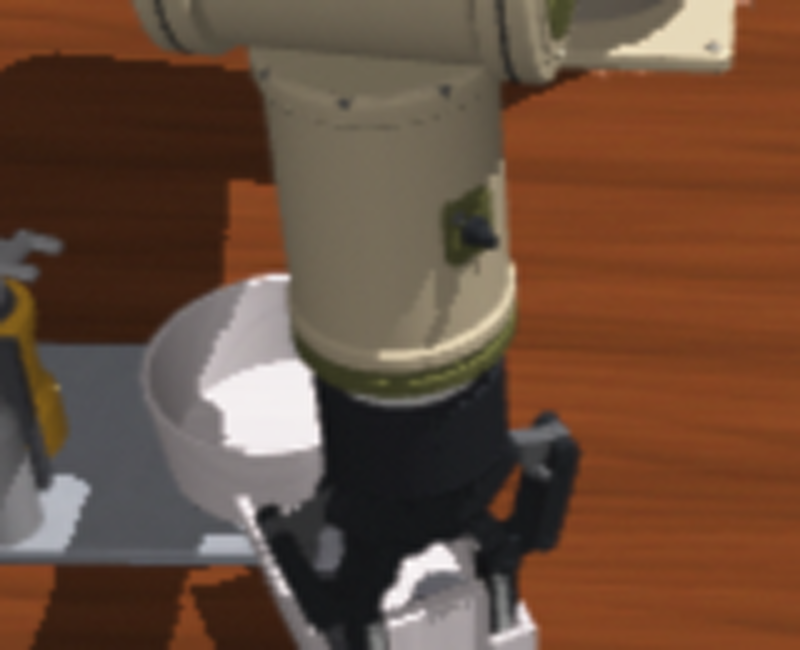

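>>> servo_tool(increments=[{"dx": 3,"dy": -0.5,"dz": 0,"yaw": 0},{"dx": 7,"dy": -0.5,"dz": 0,"yaw": 0},{"dx": 7,"dy": -0.5,"dz": 0,"yaw": 0}])

```text
t: 9.95
tcp_pos: [681.2, -15.0, 62.6]
tool_rot: [[-0.868, -0.496, -0.0], [-0.496, 0.868, -0.0], [0.0, 0.0, -1.0]]
wrist_force: [0.2, 0.1, -5.2]
finger_gap: 48.7
```

```bash
python3 look.py m wrist
```

```text
10.0 [681.429 -14.893  62.751] F [ 0.584 -0.13  -5.015] M [ 0.134 -0.298  0.035] gap 48.89484820899325
[[-0.868 -0.496 -0.   ]
 [-0.496  0.868 -0.   ]
 [ 0.     0.    -1.   ]] [-0.097  0.455  1.383 -0.     1.304 -2.187]
```

View pics/m_wrist.png

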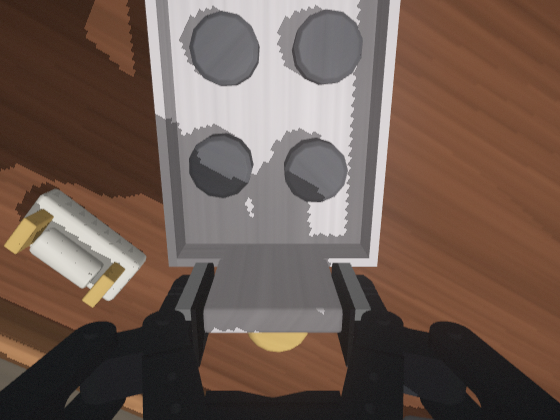

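>>> servo_tool(increments=[{"dx": 2,"dy": 0,"dz": 0,"yaw": 0},{"dx": 4,"dy": 0,"dz": 0,"yaw": 0},{"dx": 5,"dy": 0,"dz": 0,"yaw": 0},{"dx": 5,"dy": 0,"dz": 0,"yaw": 0}])

```text
t: 10.5
tcp_pos: [677.2, -17.3, 62.7]
tool_rot: [[-0.868, -0.496, -0.0], [-0.496, 0.868, -0.0], [0.0, 0.0, -1.0]]
wrist_force: [0.7, -0.4, -4.8]
finger_gap: 49.1
```

```bash
python3 look.py n; python3 look.py n
```

```text
10.5 [677.206 -17.314  62.709] F [ 0.702 -0.376 -4.824] M [ 0.129 -0.278 -0.015] gap 49.07694791238707
[[-0.868 -0.496 -0.   ]
 [-0.496  0.868 -0.   ]
 [ 0.     0.    -1.   ]] [-0.101  0.444  1.397 -0.     1.3   -2.191]
10.5 [677.206 -17.314  62.709] F [ 0.702 -0.376 -4.824] M [ 0.129 -0.278 -0.015] gap 49.07694791238707
[[-0.868 -0.496 -0.   ]
 [-0.496  0.868 -0.   ]
 [ 0.     0.    -1.   ]] [-0.101  0.444  1.397 -0.     1.3   -2.191]
```

>>> servo_tool(increments=[{"dx": 1.5,"dy": 0,"dz": 0,"yaw": 0},{"dx": 3,"dy": 0,"dz": 0,"yaw": 0},{"dx": 4,"dy": 0,"dz": 0,"yaw": 0},{"dx": 4,"dy": 0,"dz": 0,"yaw": 0}])

```text
t: 11.0
tcp_pos: [675.6, -18.3, 64.0]
tool_rot: [[-0.868, -0.496, 0.004], [-0.496, 0.868, 0.001], [-0.004, -0.001, -1.0]]
wrist_force: [5.9, 4.5, -4.6]
finger_gap: 48.9
```

>>> servo_tool(increments=[{"dx": 1.5,"dy": 0,"dz": 0,"yaw": 0},{"dx": 3,"dy": 0,"dz": 0,"yaw": 0},{"dx": 4,"dy": 0,"dz": 0,"yaw": 0},{"dx": 4,"dy": 0,"dz": 0,"yaw": 0}])

```text
t: 11.5
tcp_pos: [674.5, -19.3, 65.9]
tool_rot: [[-0.868, -0.497, 0.01], [-0.497, 0.868, 0.002], [-0.009, -0.003, -1.0]]
wrist_force: [12.0, 9.4, -0.1]
finger_gap: 48.8
```

>>> servo_tool(increments=[{"dx": 1,"dy": 0,"dz": -3,"yaw": 0},{"dx": 2,"dy": 0,"dz": -6,"yaw": 0},{"dx": 3,"dy": 0,"dz": -9,"yaw": 0},{"dx": 4,"dy": 0,"dz": -12,"yaw": 0},{"dx": 4,"dy": 0,"dz": -12,"yaw": 0}])

```text
t: 12.12
tcp_pos: [668.4, -22.8, 76.0]
tool_rot: [[-0.868, -0.496, 0.004], [-0.496, 0.868, 0.0], [-0.003, -0.002, -1.0]]
wrist_force: [6.4, 2.4, -2.7]
finger_gap: 48.8
```

```bash
python3 look.py o wrist
```

```text
12.18 [668.51  -22.792  75.971] F [ 6.235  2.664 -3.315] M [ 0.607 -1.347  0.152] gap 48.91856712799246
[[-0.868 -0.496  0.004]
 [-0.496  0.868  0.   ]
 [-0.004 -0.002 -1.   ]] [-0.111  0.406  1.421  0.001  1.311 -2.201]
```

View pics/o_wrist.png

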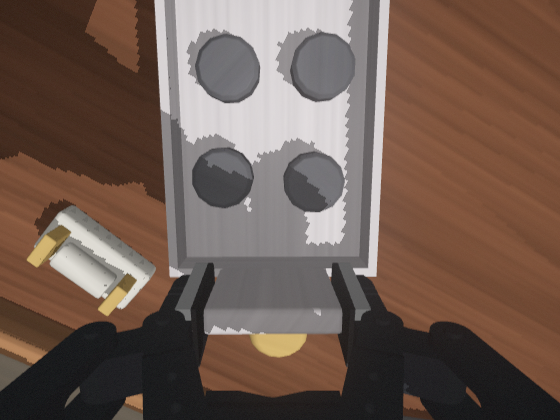

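```bash
cat > tilt.py <<'E'
from h import *
import sys
from scipy.optimize import least_squares
# tray pts (x,y,z) ; tool frame: tool x = tray -x, tool y = tray y, tool z = down
# camera in tool frame from pic m
d=np.load('pics/m_wrist.npz'); tcp=np.array([681.43,-14.89,62.75]); R=np.array([[-.868,-.496,0],[-.496,.868,0],[0,0,-1.]])
Rc=R.T@d['R']; oc=R.T@(d['o']-tcp); cam=(float(d['f']),float(d['cx']),float(d['cy']),oc,Rc)
def pts(P,th,px,pz,py=0):
    # pose: tab point (71,0,50) located at tool (px,py,pz) ; rotate lip-down by th
    out=[]
    for x,y,z in P:
        a,b=x-71,z-50
        xr=a*np.cos(th)-b*np.sin(th); zr=b*np.cos(th)+a*np.sin(th)
        # lip (a<0) goes down -> zr decreases with th>0
        out.append([px-xr,py+y,pz-zr])
    return np.array(out)
def fit(obs):
    P=[o[0] for o in obs];I=np.array([o[1] for o in obs])
    f=lambda v:(np.array([proj(cam,q) for q in pts(P,v[0],v[1],v[2],v[3])])-I).ravel()
    r=least_squares(f,[0.05,0,-34,0]); return r
E
python3 - <<'E'
from tilt import *
wl=(70,-48,22);wr=(70,48,22); a=(76,-25,65);b=(76,25,65)
# wrist image: tray y<0 on left? tool y=tray y ; left finger was y=-32
for obs in ([ (wl,(168,266)),(wr,(377,266)),(a,(205,332)),(b,(341,332)),((66,-44,22),(185,244+3)),],
            [ (wl,(170,276)),(wr,(377,276)),(a,(205,333)),(b,(341,333))]):
    r=fit(obs); print(np.degrees(r.x[0]),r.x[1:],np.abs(r.fun).max())
E
```

```text
-1.7359487459346052 [ -1.20420095 -29.12484347   0.13058594] 7.680905438186414
7.901654957051129 [ -2.66315593 -30.70684929  -0.18433506] 1.8524416145016858
```

>>> servo_tool(increments=[{"dx": 1,"dy": 0,"dz": -4,"yaw": 0},{"dx": 3,"dy": 0,"dz": -8,"yaw": 0},{"dx": 4,"dy": 0,"dz": -12,"yaw": 0},{"dx": 6,"dy": 0,"dz": -16,"yaw": 0},{"dx": 6,"dy": 0,"dz": -18,"yaw": 0},{"dx": 6,"dy": 0,"dz": -18,"yaw": 0}])

```text
t: 12.92
tcp_pos: [661.5, -26.3, 92.8]
tool_rot: [[-0.868, -0.496, -0.0], [-0.496, 0.868, -0.0], [0.0, 0.0, -1.0]]
wrist_force: [2.0, 0.7, -4.7]
finger_gap: 48.4
```

```bash
python3 look.py p wrist
```

```text
12.97 [661.516 -26.245  92.656] F [ 1.821  0.675 -4.828] M [ 0.278 -0.525  0.088] gap 48.74858541241048
[[-0.868 -0.496 -0.   ]
 [-0.496  0.868 -0.   ]
 [ 0.     0.    -1.   ]] [-0.117  0.377  1.426 -0.     1.339 -2.207]
```

View pics/p_wrist.png

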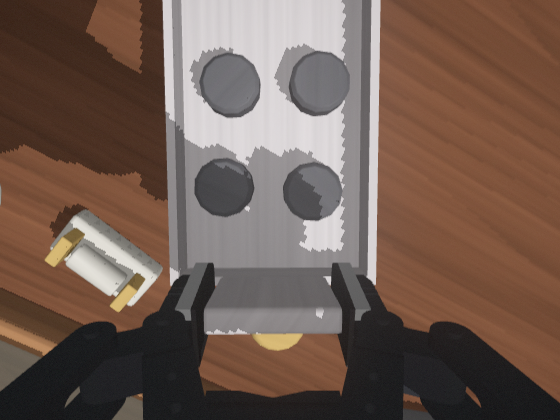

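```bash
python3 - <<'E'
from tilt import *
wl=(70,-48,22);wr=(70,48,22); a=(76,-25,65);b=(76,25,65)
w=[(26,19,20)]
r=fit([ (wl,(171,284)),(wr,(376,284)),(a,(205,333)),(b,(341,333))]); print(np.degrees(r.x[0]),r.x[1:],np.abs(r.fun).max())
# use weights: find weights' tray pos from m (level, th0), then fit theta only in o,p
base=fit([ (wl,(168,266)),(wr,(377,266)),(a,(205,332)),(b,(341,332))]);print(np.degrees(base.x[0]),base.x[1:])
from scipy.optimize import least_squares
M=[(224,48),(328,46),(221,165),(316,170)];O=[(228,69),(323,66),(223,178),(314,181)];Pp=[(231,84),(319,83),(224,187),(312,191)]
v=np.array([0.0,-1.5,-30,0])
W=[]
for m in M:
    s=least_squares(lambda xy:proj(cam,pts([(xy[0],xy[1],20)],*v)[0])-m,[0,0]); W.append((s.x[0],s.x[1],20))
print(np.array(W))
for X in (O,Pp):
    g=least_squares(lambda t:(np.array([proj(cam,q) for q in pts(W,t[0],-1.5,-30,0)])-X).ravel(),[0.1]); print(np.degrees(g.x),np.abs(g.fun).max())
E
```

```text
13.326256451292988 [ -4.35111499 -30.19416207  -0.18407687] 1.6668446089853433
1.2948402875814573 [ -0.60541932 -30.98866432  -0.35787183]
[[-24.31665535 -19.76709684  20.        ]
 [-25.0296136   21.60941754  20.        ]
 [ 22.79535537 -22.92872926  20.        ]
 [ 25.01713286  18.56874922  20.        ]]
[10.38572643] 3.0735605568366964
[17.90503691] 3.4141832498499127
```

The tray is tilted about 15° and the weights are still in place. Next I'll back off, lift over the rim and lower the lip into the pan near the far wall.

>>> servo_tool(increments=[{"dx": -5,"dy": 0.5,"dz": -3,"yaw": 0},{"dx": -10,"dy": 0.5,"dz": -12,"yaw": 0},{"dx": -10,"dy": 0.5,"dz": -26,"yaw": 0},{"dx": -10,"dy": 0.5,"dz": -40,"yaw": 0},{"dx": -7,"dy": 0.5,"dz": -49,"yaw": 0},{"dx": 3,"dy": 0.5,"dz": -52,"yaw": 0},{"dx": 17,"dy": 0.5,"dz": -52,"yaw": 0},{"dx": 33,"dy": 0.5,"dz": -52,"yaw": 0},{"dx": 49,"dy": 0.5,"dz": -52,"yaw": 0},{"dx": 63,"dy": 0.5,"dz": -52,"yaw": 0},{"dx": 72,"dy": 0.5,"dz": -52,"yaw": 0},{"dx": 75,"dy": 0.5,"dz": -52,"yaw": 0}])

```text
t: 14.48
tcp_pos: [595.8, -63.3, 144.8]
tool_rot: [[-0.869, -0.496, 0.0], [-0.496, 0.869, 0.0], [-0.0, -0.0, -1.0]]
wrist_force: [0.2, 0.9, -4.4]
finger_gap: 49.0
```

```bash
python3 look.py q wrist top:280,110,130,120,6 scene:150,130,160,130,5
```

```text
14.62 [596.446 -62.893 144.799] F [-0.227 -0.11  -4.56 ] M [ 0.102 -0.216  0.039] gap 48.91099737757886
[[-0.868 -0.496  0.   ]
 [-0.496  0.868  0.   ]
 [-0.    -0.    -1.   ]] [-0.191  0.171  1.572  0.     1.398 -2.28 ]
```

View pics/q_wrist.png

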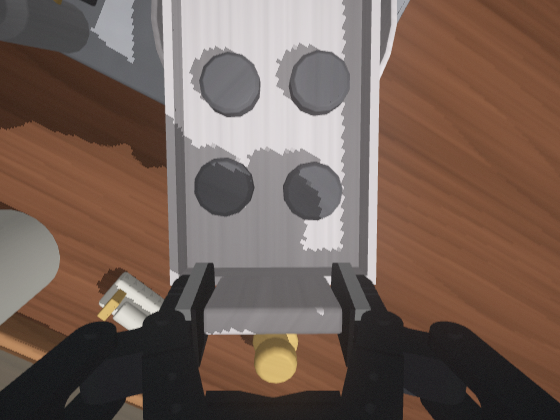

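View pics/q_top.png

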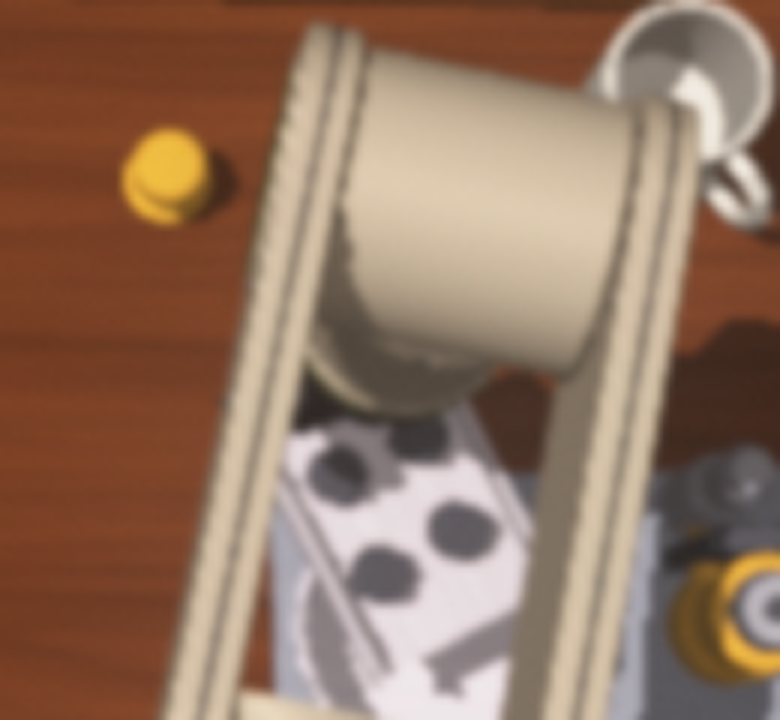

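View pics/q_scene.png

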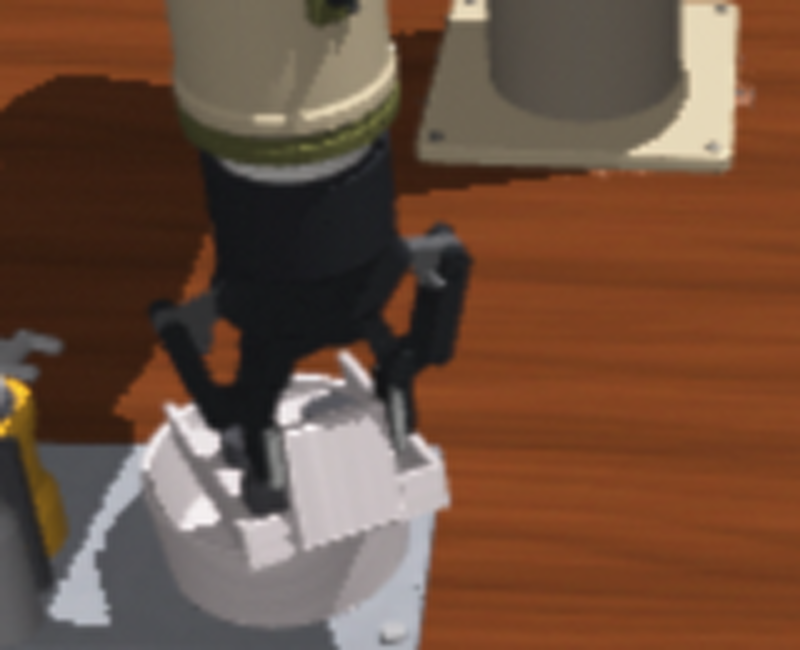

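>>> servo_tool(increments=[{"dx": 6,"dy": 0,"dz": 3,"yaw": 0},{"dx": 13,"dy": 0,"dz": 8,"yaw": 0},{"dx": 20,"dy": 0,"dz": 14,"yaw": 0},{"dx": 25,"dy": 0,"dz": 22,"yaw": 0},{"dx": 27,"dy": 0,"dz": 29,"yaw": 0},{"dx": 27,"dy": 0,"dz": 32,"yaw": 0},{"dx": 27,"dy": 0,"dz": 32,"yaw": 0}])

```text
t: 15.5
tcp_pos: [572.8, -76.2, 112.4]
tool_rot: [[-0.868, -0.496, -0.0], [-0.496, 0.868, 0.0], [0.0, 0.0, -1.0]]
wrist_force: [-0.1, -0.1, -4.3]
finger_gap: 48.7
```

>>> servo_tool(increments=[{"dx": 3,"dy": 0,"dz": 0,"yaw": 0},{"dx": 6,"dy": 0,"dz": 0,"yaw": 0},{"dx": 9,"dy": 0,"dz": 0,"yaw": 0},{"dx": 10,"dy": 0,"dz": 0,"yaw": 0},{"dx": 10,"dy": 0,"dz": 0,"yaw": 0}])

```text
t: 16.12
tcp_pos: [564.3, -81.3, 112.9]
tool_rot: [[-0.868, -0.496, 0.001], [-0.496, 0.868, 0.0], [-0.001, -0.0, -1.0]]
wrist_force: [0.4, 0.2, -4.5]
finger_gap: 48.9
```

>>> servo_tool(increments=[{"dx": 3,"dy": 0,"dz": 0,"yaw": 0},{"dx": 6,"dy": 0,"dz": -2,"yaw": 0},{"dx": 9,"dy": 0,"dz": -6,"yaw": 0},{"dx": 12,"dy": 0,"dz": -10,"yaw": 0},{"dx": 12,"dy": 0,"dz": -10,"yaw": 0}])

```text
t: 16.75
tcp_pos: [555.3, -86.1, 124.1]
tool_rot: [[-0.868, -0.496, 0.004], [-0.496, 0.868, 0.002], [-0.004, -0.001, -1.0]]
wrist_force: [5.8, 6.0, -2.1]
finger_gap: 48.9
```

```bash
python3 look.py r wrist top:280,110,130,120,6
```

```text
16.85 [555.394 -86.056 123.992] F [ 5.53   5.391 -1.627] M [ 1.353 -1.049 -0.098] gap 48.41886208326715
[[-0.868 -0.496  0.004]
 [-0.496  0.868  0.002]
 [-0.004 -0.001 -1.   ]] [-0.247  0.085  1.705  0.003  1.348 -2.337]
```

View pics/r_wrist.png

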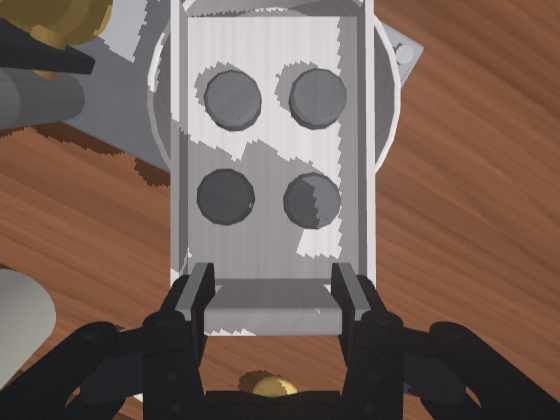

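View pics/r_top.png

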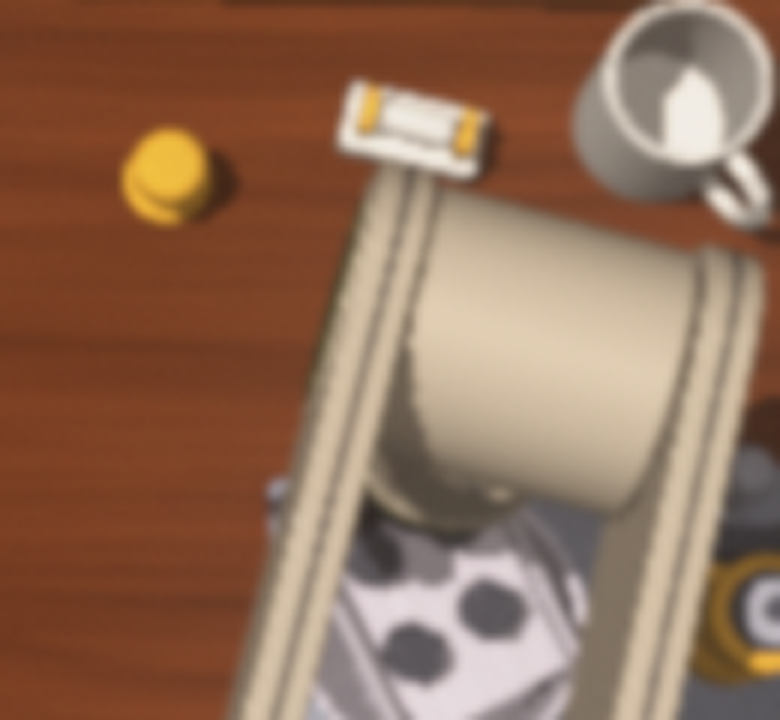

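>>> servo_tool(increments=[{"dx": 4,"dy": 0,"dz": -4,"yaw": 0},{"dx": 8,"dy": 0,"dz": -7,"yaw": 0},{"dx": 12,"dy": 0,"dz": -11,"yaw": 0},{"dx": 16,"dy": 0,"dz": -14,"yaw": 0},{"dx": 20,"dy": 0,"dz": -17,"yaw": 0},{"dx": 20,"dy": 0,"dz": -17,"yaw": 0}])

```text
t: 17.6
tcp_pos: [538.6, -96.0, 142.0]
tool_rot: [[-0.868, -0.496, 0.006], [-0.496, 0.868, 0.002], [-0.006, -0.001, -1.0]]
wrist_force: [5.2, 7.9, 2.0]
finger_gap: 48.6
```

```bash
python3 look.py s wrist
```

```text
17.65 [538.622 -95.933 141.966] F [5.13  7.108 2.189] M [ 1.534 -1.019 -0.08 ] gap 48.630790027142105
[[-0.868 -0.496  0.006]
 [-0.496  0.868  0.002]
 [-0.006 -0.001 -1.   ]] [-0.272  0.028  1.73   0.003  1.378 -2.363]
```

View pics/s_wrist.png

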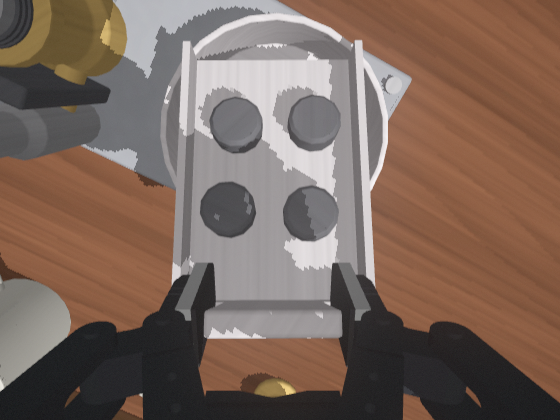

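>>> servo_tool(increments=[{"dx": 3,"dy": 0,"dz": -5,"yaw": 0},{"dx": 7,"dy": 0,"dz": -9,"yaw": 0},{"dx": 11,"dy": 0,"dz": -13,"yaw": 0},{"dx": 15,"dy": 0,"dz": -17,"yaw": 0},{"dx": 19,"dy": 0,"dz": -20,"yaw": 0},{"dx": 19,"dy": 0,"dz": -20,"yaw": 0}])

```text
t: 18.4
tcp_pos: [519.5, -107.1, 159.8]
tool_rot: [[-0.869, -0.496, -0.0], [-0.496, 0.869, -0.0], [0.0, -0.0, -1.0]]
wrist_force: [1.5, 0.8, -3.4]
finger_gap: 48.9
```

```bash
python3 look.py t wrist
```

```text
18.45 [ 519.627 -106.926  159.682] F [ 1.867  0.598 -3.826] M [ 0.264 -0.517 -0.009] gap 48.71522431087841
[[-0.869 -0.496 -0.   ]
 [-0.496  0.869 -0.   ]
 [ 0.    -0.    -1.   ]] [-0.299 -0.025  1.75  -0.     1.416 -2.389]
```

View pics/t_wrist.png

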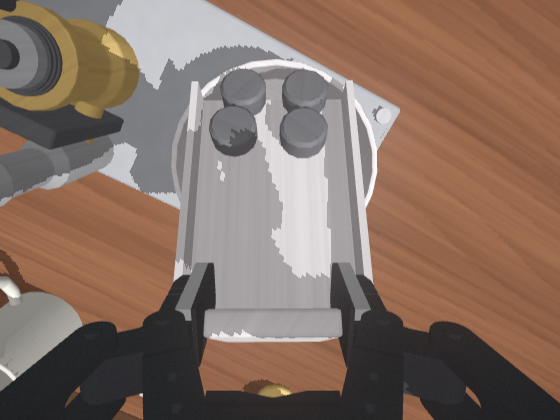

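>>> servo_tool(increments=[{"dx": -3,"dy": 0,"dz": 4,"yaw": 0},{"dx": -6,"dy": 0,"dz": 9,"yaw": 0},{"dx": -10,"dy": 0,"dz": 14,"yaw": 0},{"dx": -15,"dy": 0,"dz": 16,"yaw": 0},{"dx": -20,"dy": 0,"dz": 16,"yaw": 0},{"dx": -24,"dy": 0,"dz": 16,"yaw": 0},{"dx": -24,"dy": 0,"dz": 16,"yaw": 0},{"dx": -24,"dy": 0,"dz": 16,"yaw": 0}])

```text
t: 19.45
tcp_pos: [540.6, -94.8, 143.8]
tool_rot: [[-0.868, -0.496, -0.0], [-0.496, 0.868, -0.0], [0.0, -0.0, -1.0]]
wrist_force: [-0.3, 0.7, -1.8]
finger_gap: 48.3
```

```bash
python3 look.py u wrist
```

```text
19.5 [540.622 -94.796 143.781] F [ 0.761 -0.582 -3.006] M [0.039 0.01  0.031] gap 48.481912886602544
[[-0.868 -0.496 -0.   ]
 [-0.496  0.868 -0.   ]
 [ 0.    -0.    -1.   ]] [-0.267  0.037  1.718 -0.     1.387 -2.357]
```

View pics/u_wrist.png

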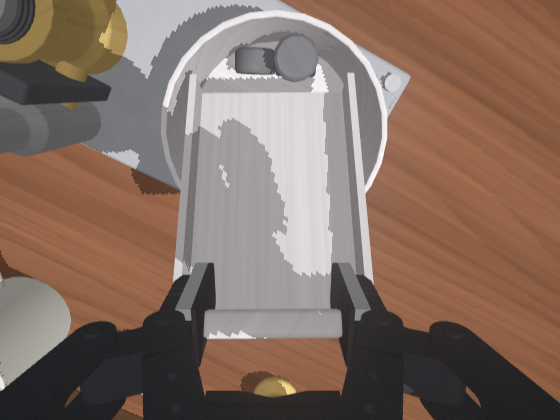

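All four weights are off the tray: two are visible in the pan at (255,60) and (295,57), and the rest are hidden under the tray. I'll withdraw and count.

>>> servo_tool(increments=[{"dx": 0,"dy": 0,"dz": -12,"yaw": 0},{"dx": 0,"dy": 0,"dz": -28,"yaw": 0},{"dx": -2,"dy": 4,"dz": -42,"yaw": 0},{"dx": -9,"dy": 20,"dz": -48,"yaw": 0},{"dx": -20,"dy": 45,"dz": -48,"yaw": 0},{"dx": -33,"dy": 75,"dz": -48,"yaw": 0},{"dx": -48,"dy": 110,"dz": -48,"yaw": 0},{"dx": -64,"dy": 146,"dz": -45,"yaw": 0},{"dx": -80,"dy": 182,"dz": -40,"yaw": 0},{"dx": -93,"dy": 212,"dz": -30,"yaw": 0},{"dx": -101,"dy": 231,"dz": -15,"yaw": 0},{"dx": -104,"dy": 238,"dz": 0,"yaw": 0}])

```text
t: 21.0
tcp_pos: [512.2, 165.6, 143.3]
tool_rot: [[-0.867, -0.498, 0.0], [-0.498, 0.867, 0.0], [-0.0, 0.0, -1.0]]
wrist_force: [0.1, -0.0, -2.3]
finger_gap: 48.7
```

>>> servo_tool(increments=[{"dx": 0,"dy": 0,"dz": 10,"yaw": 0},{"dx": 0,"dy": 0,"dz": 20,"yaw": 0},{"dx": 0,"dy": 0,"dz": 20,"yaw": 0}])

```text
t: 21.38
tcp_pos: [512.4, 162.7, 122.7]
tool_rot: [[-0.869, -0.495, -0.002], [-0.495, 0.869, -0.001], [0.002, 0.0, -1.0]]
wrist_force: [-0.0, -0.1, -2.9]
finger_gap: 48.5
```

```bash
python3 look.py v wrist top:300,150,140,105,5 scene:200,120,160,130,5; python3 - <<'E'
import numpy as np,cv2
im=np.load('pics/v_scene.npz')['im'];cv2.imwrite('pics/v_pan.png',cv2.resize(im[170:270,100:250],None,fx=5,fy=5,interpolation=cv2.INTER_CUBIC))
E
```

```text
21.52 [513.464 163.108 124.25 ] F [-0.332 -0.754 -2.427] M [ 0.054 -0.029  0.034] gap 48.8501167893998
[[-0.869 -0.495  0.001]
 [-0.495  0.869  0.   ]
 [-0.001 -0.    -1.   ]] [ 0.212  0.026  1.766 -0.     1.349 -1.876]
```

View pics/v_top.png

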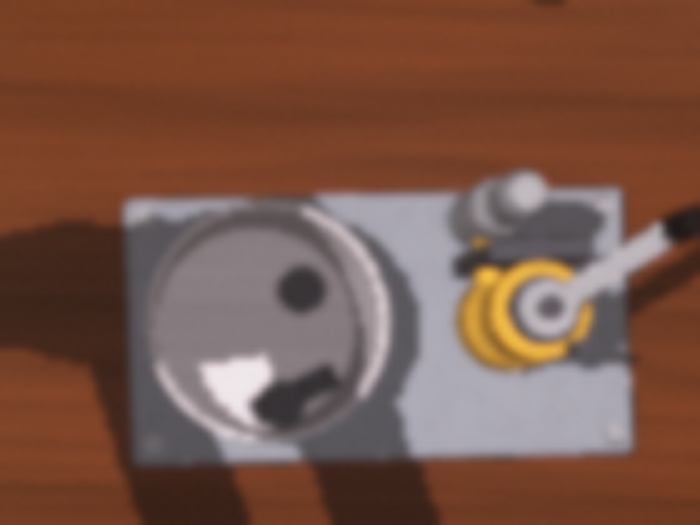

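View pics/v_pan.png

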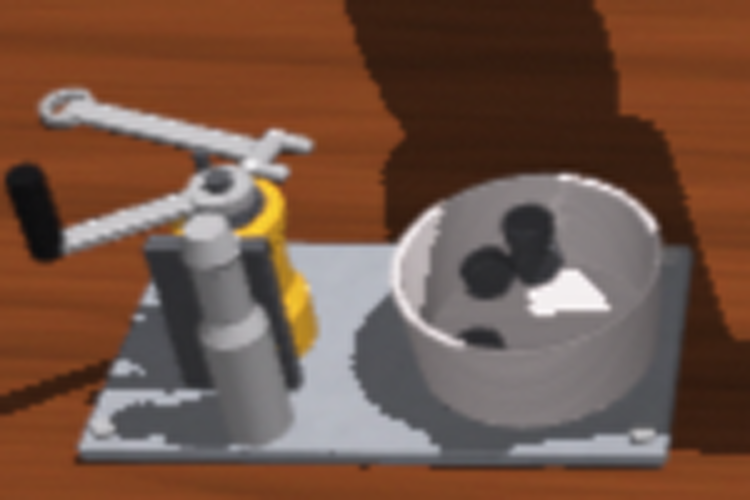

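View pics/v_scene.png

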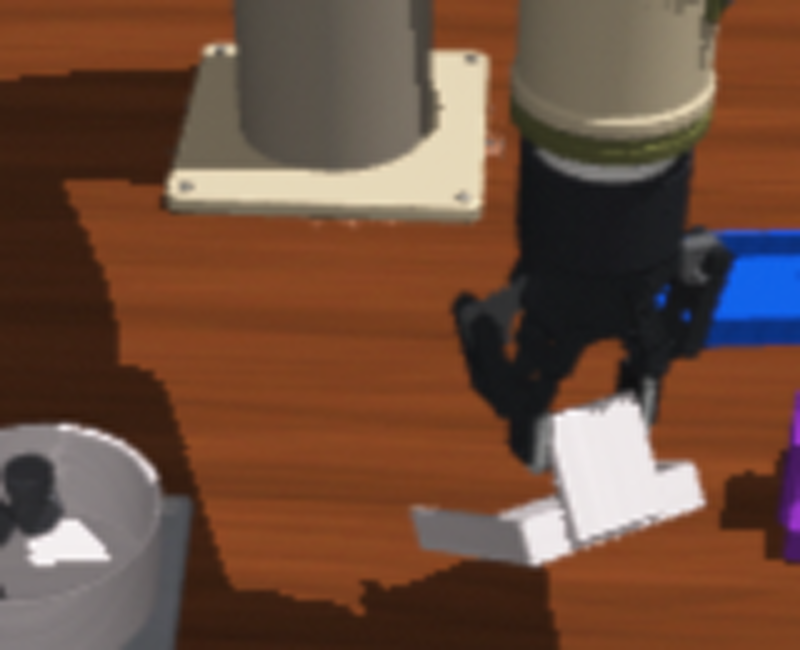

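View pics/v_wrist.png

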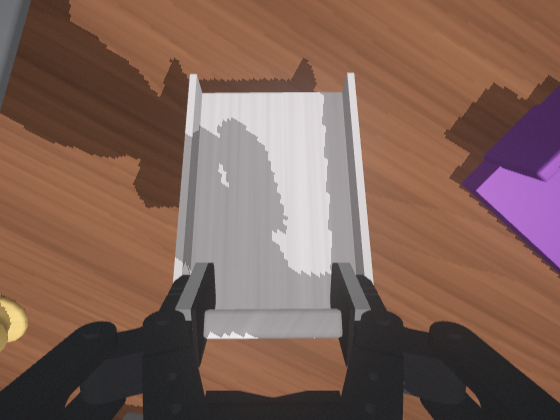

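All four weights are in the pan: in the scene crop, three cluster at about (510,250) and one is at (480,335). Now I'll lay the tray down, lip first, backing off as it flattens.

>>> servo_tool(increments=[{"dx": 0,"dy": 0,"dz": 9,"yaw": 0},{"dx": 0,"dy": 0,"dz": 18,"yaw": 0},{"dx": -3,"dy": 0,"dz": 25,"yaw": 0},{"dx": -9,"dy": 0,"dz": 31,"yaw": 0},{"dx": -16,"dy": 0,"dz": 37,"yaw": 0},{"dx": -22,"dy": 0,"dz": 43,"yaw": 0},{"dx": -28,"dy": 0,"dz": 49,"yaw": 0},{"dx": -34,"dy": 0,"dz": 55,"yaw": 0},{"dx": -34,"dy": 0,"dz": 55,"yaw": 0}])

```text
t: 22.65
tcp_pos: [545.2, 181.6, 70.3]
tool_rot: [[-0.868, -0.496, 0.005], [-0.496, 0.868, 0.002], [-0.005, -0.001, -1.0]]
wrist_force: [2.3, 2.5, 5.5]
finger_gap: 49.0
```

```bash
python3 look.py w wrist scene:230,150,130,110,6
```

```text
22.75 [545.007 181.472  70.527] F [2.204 2.572 5.727] M [ 0.262 -0.113 -0.051] gap 48.92019316126257
[[-0.868 -0.496  0.005]
 [-0.496  0.868  0.001]
 [-0.005 -0.001 -1.   ]] [ 0.232  0.172  1.714  0.     1.251 -1.858]
```

View pics/w_wrist.png

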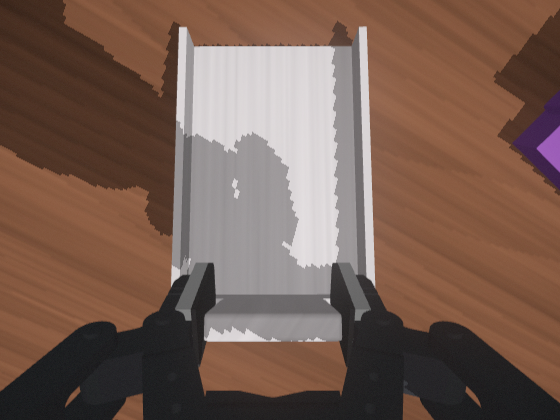

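View pics/w_scene.png

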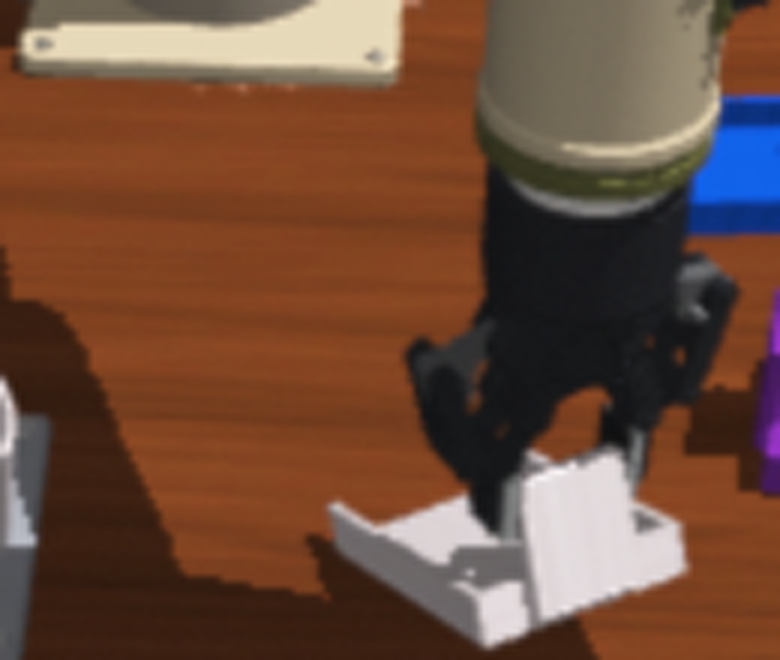

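>>> servo_tool(increments=[{"dx": -5,"dy": 0,"dz": 6,"yaw": 0},{"dx": -10,"dy": 0,"dz": 12,"yaw": 0},{"dx": -15,"dy": 0,"dz": 18,"yaw": 0},{"dx": -20,"dy": 0,"dz": 24,"yaw": 0},{"dx": -24,"dy": 0,"dz": 30,"yaw": 0},{"dx": -28,"dy": 0,"dz": 36,"yaw": 0},{"dx": -31,"dy": 0,"dz": 42,"yaw": 0},{"dx": -34,"dy": 0,"dz": 46,"yaw": 0},{"dx": -36,"dy": 0,"dz": 50,"yaw": 0},{"dx": -37,"dy": 0,"dz": 53,"yaw": 0},{"dx": -37,"dy": 0,"dz": 53,"yaw": 0}])

```text
t: 24.12
tcp_pos: [575.3, 199.1, 18.2]
tool_rot: [[-0.868, -0.496, 0.001], [-0.496, 0.868, 0.0], [-0.001, -0.0, -1.0]]
wrist_force: [-7.2, -1.6, 23.1]
finger_gap: 48.5
```

```bash
python3 look.py x wrist scene:230,150,130,110,6
```

```text
24.23 [575.263 199.158  18.221] F [-7.723 -1.127 22.35 ] M [-0.464  1.411 -0.245] gap 48.56049958737563
[[-0.868 -0.496  0.001]
 [-0.496  0.868  0.001]
 [-0.001 -0.    -1.   ]] [ 0.249  0.326  1.637  0.     1.178 -1.841]
```

View pics/x_wrist.png

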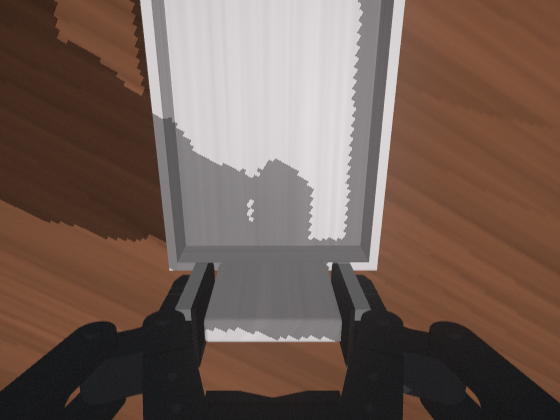

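View pics/x_scene.png

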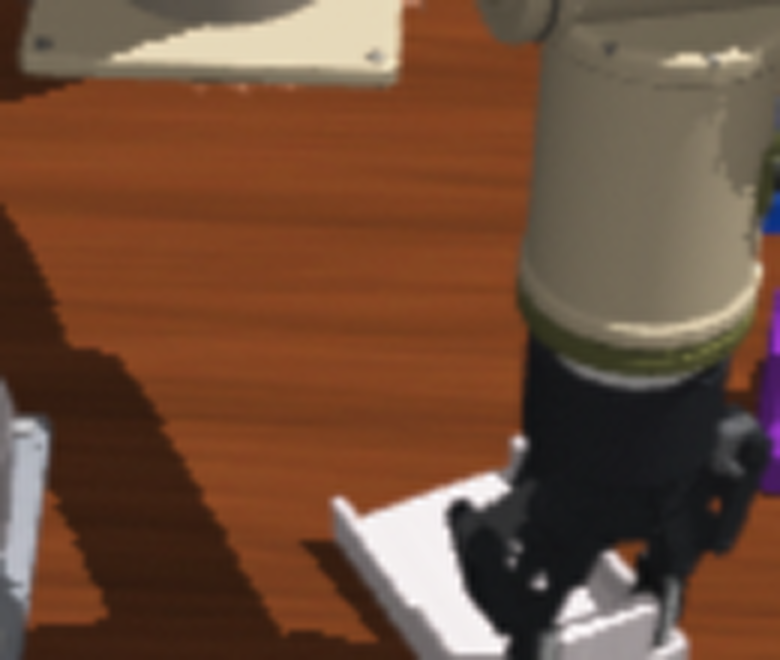

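The tray is essentially flat and pressing the bench with 22 N. I'll open and rise.

>>> servo_tool(increments=[{"dx": 0,"dy": 0,"dz": -2,"yaw": 0},{"dx": 0,"dy": 0,"dz": -2,"yaw": 0},{"dx": 0,"dy": 0,"dz": -2,"yaw": 0},{"dx": 0,"dy": 0,"dz": -2,"yaw": 0}], fingers=0.8)

```text
t: 24.72
tcp_pos: [574.2, 198.7, 17.1]
tool_rot: [[-0.868, -0.496, -0.001], [-0.496, 0.868, -0.0], [0.001, 0.0, -1.0]]
wrist_force: [0.0, -0.4, 0.6]
finger_gap: 68.1
```

>>> servo_tool(increments=[{"dx": 0,"dy": 0,"dz": -20,"yaw": 0},{"dx": 0,"dy": 0,"dz": -50,"yaw": 0},{"dx": 0,"dy": 0,"dz": -90,"yaw": 0},{"dx": 0,"dy": 0,"dz": -130,"yaw": 0},{"dx": 0,"dy": 0,"dz": -160,"yaw": 0},{"dx": 0,"dy": 0,"dz": -180,"yaw": 0},{"dx": 0,"dy": 0,"dz": -180,"yaw": 0}])

```text
t: 25.6
tcp_pos: [575.8, 199.1, 200.2]
tool_rot: [[-0.868, -0.496, 0.004], [-0.496, 0.868, 0.001], [-0.004, -0.001, -1.0]]
wrist_force: [-0.1, -0.1, -1.0]
finger_gap: 68.5
```

```bash
python3 look.py y wrist scene:230,150,130,110,6
```

```text
25.7 [574.13  198.654 196.701] F [0.009 0.903 0.039] M [-0.038  0.064  0.013] gap 68.35896443455108
[[-0.868 -0.496 -0.001]
 [-0.496  0.868 -0.   ]
 [ 0.001  0.    -1.   ]] [ 0.249  0.16   1.488 -0.     1.494 -1.841]
```

View pics/y_wrist.png

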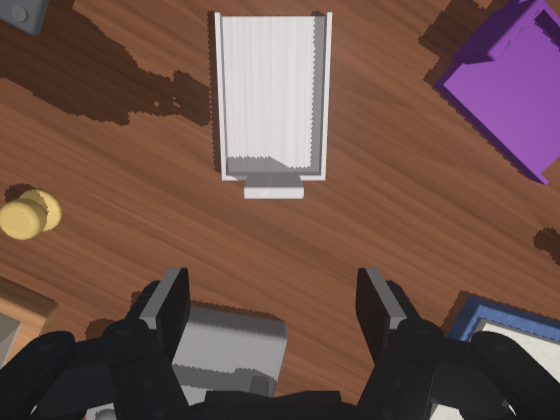

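View pics/y_scene.png

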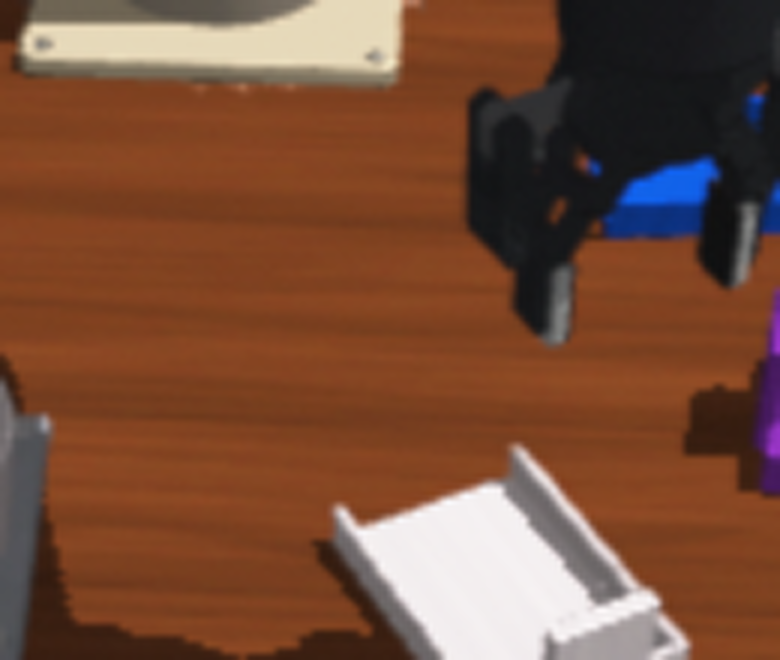

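```bash
python3 - <<'E'
from h import *
np.set_printoptions(precision=0,suppress=True)
for p in [(72,268),(55,185)]: print(at('scene',p,0),at('scene',p,100))
for p in [(482,226),(460,183)]: print(at('top',p,0),at('top',p,100))
E
```

```text
[ 612. -443.    0.] [ 697. -371.  100.]
[ 276. -655.    0.] [ 404. -556.  100.]
[ 475. -520.    0.] [ 469. -480.  100.]
[ 604. -454.    0.] [ 589. -418.  100.]
```

>>> servo_tool(increments=[{"dx": 16,"dy": -25,"dz": 0,"yaw": 6},{"dx": 40,"dy": -63,"dz": 0,"yaw": 13},{"dx": 66,"dy": -105,"dz": 0,"yaw": 21},{"dx": 92,"dy": -146,"dz": 0,"yaw": 29},{"dx": 118,"dy": -187,"dz": 0,"yaw": 37},{"dx": 144,"dy": -228,"dz": 0,"yaw": 45},{"dx": 170,"dy": -270,"dz": 0,"yaw": 53},{"dx": 196,"dy": -311,"dz": 0,"yaw": 61},{"dx": 222,"dy": -352,"dz": 0,"yaw": 69},{"dx": 248,"dy": -393,"dz": 0,"yaw": 76},{"dx": 272,"dy": -431,"dz": 0,"yaw": 82},{"dx": 288,"dy": -456,"dz": 0,"yaw": 86.8}])

```text
t: 27.2
tcp_pos: [549.2, -341.5, 194.9]
tool_rot: [[-0.54, 0.842, -0.003], [0.842, 0.54, 0.002], [0.003, -0.002, -1.0]]
wrist_force: [0.8, 0.5, 0.1]
finger_gap: 67.9
```

>>> servo_tool(increments=[{"dx": 0,"dy": 0,"dz": 0,"yaw": 0},{"dx": 0,"dy": 0,"dz": 0,"yaw": 0},{"dx": 0,"dy": 0,"dz": 0,"yaw": 0}])

```text
t: 27.58
tcp_pos: [550.8, -338.7, 197.1]
tool_rot: [[-0.545, 0.838, -0.001], [0.838, 0.545, 0.001], [0.001, -0.0, -1.0]]
wrist_force: [-0.1, -0.2, -0.2]
finger_gap: 68.5
```

```bash
python3 look.py A wrist top:315,150,140,105,5 scene:60,120,160,120,5
```

```text
27.73 [ 550.991 -339.117  197.767] F [-0.31   0.362  0.085] M [ 0.063  0.02  -0.027] gap 68.46833020635763
[[-0.545  0.838  0.   ]
 [ 0.838  0.545  0.   ]
 [-0.     0.    -1.   ]] [-0.631  0.264  1.368  0.     1.51  -1.207]
```

View pics/A_wrist.png

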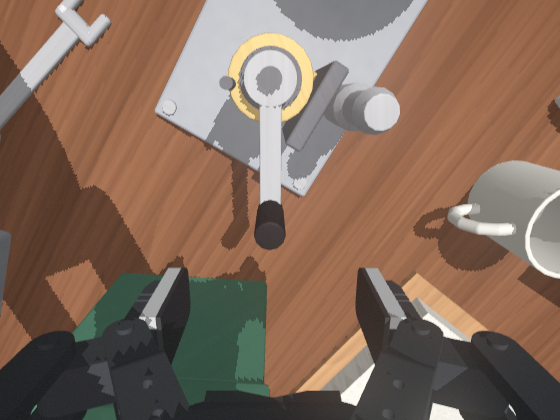

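View pics/A_scene.png

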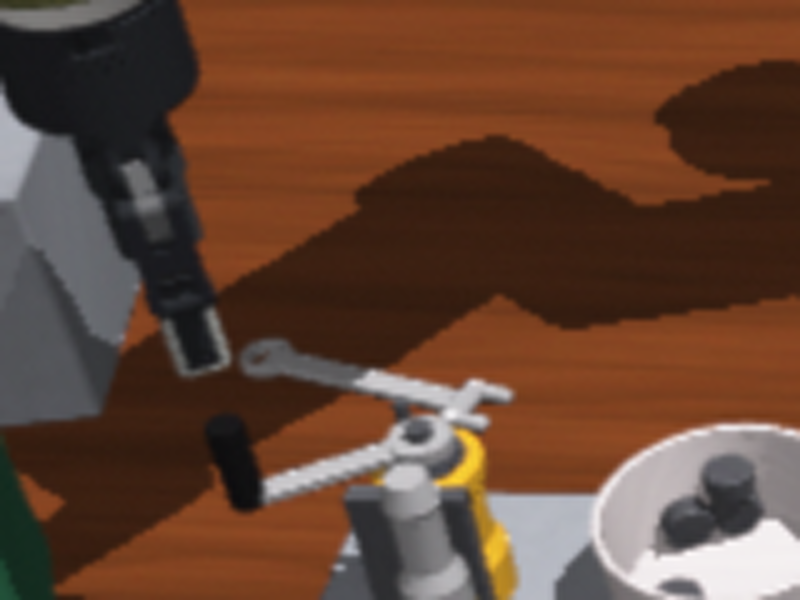

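```bash
python3 - <<'E'
from h import *
np.set_printoptions(precision=1,suppress=True)
d=np.load('pics/A_wrist.npz');c=(float(d['f']),float(d['cx']),float(d['cy']),d['o'],d['R'])
S=lambda p:un((60,120),5,p)
print(at(c,(269.5,237),162), tri(c,(269.5,237),'scene',S((223,424))), tri(c,(269.5,237),'top',un((315,170),6,(745,138))))
k=at(c,(269.5,237),162)
tcp=np.array([550.99,-339.12,197.77]);R=np.array([[-.545,.838,0],[.838,.545,0],[0,0,-1.]])
print('tool delta',R.T@(k-tcp)); print('pivot',at(c,(270,78),121))
E
```

```text
[ 550.1 -342.1  162. ] (array([ 549.9, -341.3,  162.1]), np.float64(1.5127094431116552)) (array([ 554.1, -345.7,  145.5]), np.float64(4.0272712114759335))
tool delta [-2.  -2.3 35.8]
pivot [ 503.3 -269.7  121. ]
```

>>> servo_tool(increments=[{"dx": -2,"dy": -2,"dz": 25,"yaw": 0},{"dx": -2,"dy": -2,"dz": 50,"yaw": 0},{"dx": -2,"dy": -2,"dz": 70,"yaw": 0},{"dx": -2,"dy": -2,"dz": 85,"yaw": 0},{"dx": -2,"dy": -2,"dz": 91,"yaw": 0},{"dx": -2,"dy": -2,"dz": 91,"yaw": 0},{"dx": -2,"dy": -2,"dz": 91,"yaw": 0}])

```text
t: 28.6
tcp_pos: [550.7, -343.2, 107.8]
tool_rot: [[-0.544, 0.839, 0.001], [0.839, 0.544, -0.001], [-0.002, 0.001, -1.0]]
wrist_force: [-0.1, -0.2, 0.3]
finger_gap: 68.5
```

```bash
python3 look.py B wrist scene:60,120,160,120,5
```

```text
28.7 [ 550.622 -343.207  107.744] F [-0.655  0.22   0.085] M [-0.017 -0.001  0.019] gap 68.2914564275232
[[-0.544  0.839  0.001]
 [ 0.839  0.544 -0.001]
 [-0.001  0.001 -1.   ]] [-0.636  0.328  1.459 -0.     1.354 -1.211]
```

View pics/B_wrist.png

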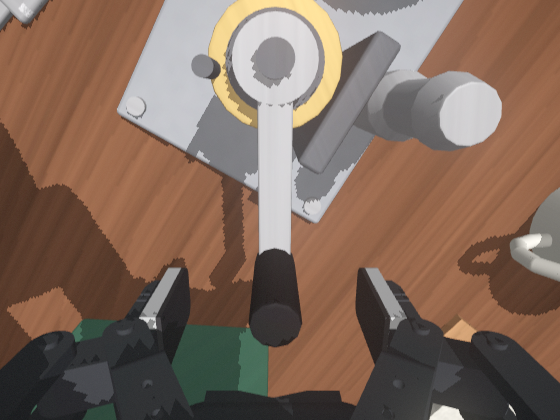

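View pics/B_scene.png

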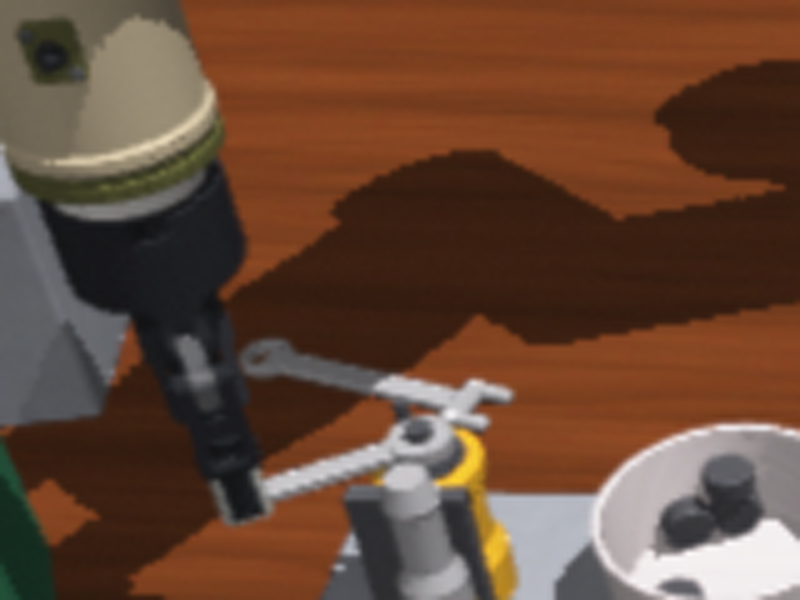

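>>> servo_tool(increments=[{"dx": 0,"dy": 0,"dz": 0,"yaw": 0},{"dx": 0,"dy": 0,"dz": 0,"yaw": 0},{"dx": 0,"dy": 0,"dz": 0,"yaw": 0},{"dx": 0,"dy": 0,"dz": 0,"yaw": 0},{"dx": 0,"dy": 0,"dz": 0,"yaw": 0}], fingers=0)

```text
t: 29.32
tcp_pos: [550.5, -342.7, 107.0]
tool_rot: [[-0.544, 0.839, 0.001], [0.839, 0.544, -0.0], [-0.0, 0.001, -1.0]]
wrist_force: [1.7, 2.6, 2.6]
finger_gap: 17.1
```

```bash
python3 look.py C wrist; python3 - <<'E'
import numpy as np
# arc: pivot (503.8,-269.7), knob now; tool axes from state
from cell import env
s=env.sense();p=s['tcp_pos'];R=s['tool_rot']
piv=np.array([503.9,-269.7]);a0=np.arctan2(*(p[:2]-piv)[::-1]);r=np.linalg.norm(p[:2]-piv)
print(r,np.degrees(a0))
for dg in range(0,72,6):
    a=a0-np.radians(dg); q=piv+r*np.array([np.cos(a),np.sin(a)])
    d=R.T@np.array([*(q-p[:2]),0]); print(dg,d.round(1))
E
```

```text
29.38 [ 550.493 -342.668  107.005] F [3.383 2.185 2.129] M [ 0.262 -0.342  0.015] gap 16.447631509964566
[[-0.544  0.839  0.001]
 [ 0.839  0.544 -0.   ]
 [-0.     0.001 -1.   ]] [-0.636  0.328  1.459  0.     1.354 -1.211]
86.57536142430541 -57.440208739688536
0 [0. 0. 0.]
6 [ 0.5 -9.  -0. ]
12 [  2. -18.  -0.]
18 [  4.4 -26.7  -0. ]
24 [  7.7 -35.2  -0. ]
30 [ 11.9 -43.2  -0. ]
36 [ 16.9 -50.8  -0. ]
42 [ 22.6 -57.8  -0. ]
48 [ 29.1 -64.1  -0. ]
54 [ 36.2 -69.8  -0.1]
60 [ 43.8 -74.7  -0.1]
66 [ 51.9 -78.7  -0.1]
```

View pics/C_wrist.png

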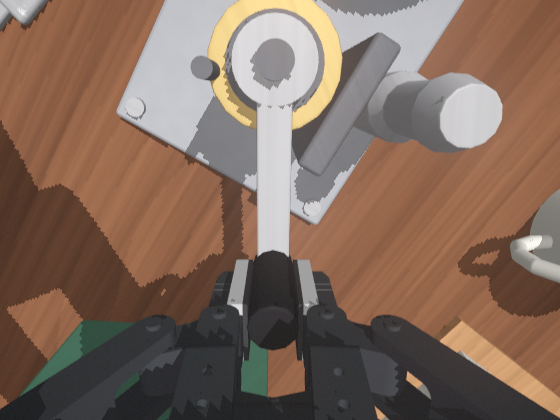

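The knob is gripped (gap 17 mm). I'll swing 30° first and check.

>>> servo_tool(increments=[{"dx": 0.1,"dy": -4.5,"dz": 0,"yaw": 3},{"dx": 0.5,"dy": -9,"dz": 0,"yaw": 6},{"dx": 2,"dy": -18,"dz": 0,"yaw": 12},{"dx": 4.4,"dy": -26.7,"dz": 0,"yaw": 18},{"dx": 7.7,"dy": -35.2,"dz": 0,"yaw": 24},{"dx": 11.9,"dy": -43.2,"dz": 0,"yaw": 30},{"dx": 11.9,"dy": -43.2,"dz": 0,"yaw": 30},{"dx": 11.9,"dy": -43.2,"dz": 0,"yaw": 30}])

```text
t: 30.38
tcp_pos: [507.8, -356.2, 106.9]
tool_rot: [[-0.054, 0.999, 0.001], [0.999, 0.054, -0.0], [-0.0, 0.001, -1.0]]
wrist_force: [2.9, 2.6, 1.8]
finger_gap: 16.8
```

```bash
python3 look.py D wrist; python3 - <<'E'
import numpy as np
from cell import env
s=env.sense();p=s['tcp_pos'];R=s['tool_rot']
piv=np.array([503.9,-269.7]);a0=np.arctan2(*(p[:2]-piv)[::-1]);r=np.linalg.norm(p[:2]-piv)
print(r,np.degrees(a0))
r=86
for dg in [6,12,18,24,28,30,32,34,36]:
    a=a0-np.radians(dg); q=piv+r*np.array([np.cos(a),np.sin(a)])
    d=R.T@np.array([*(q-p[:2]),0]); print(dg,d.round(1))
E
```

```text
30.43 [ 507.892 -356.195  106.952] F [2.496 2.683 3.246] M [ 0.479 -0.392  0.144] gap 16.615765741348106
[[-0.054  0.999  0.001]
 [ 0.999  0.054 -0.   ]
 [-0.     0.    -1.   ]] [-0.694  0.256  1.546  0.     1.339 -0.748]
86.58753742205937 -87.35752716826548
6 [ 1.1 -9.  -0. ]
12 [  2.6 -17.9  -0. ]
18 [  5.  -26.5  -0. ]
24 [  8.3 -34.9  -0. ]
28 [ 11.  -40.3  -0. ]
30 [ 12.4 -42.9  -0. ]
32 [ 14.  -45.5  -0. ]
34 [ 15.6 -48.   -0. ]
36 [ 17.4 -50.4  -0. ]
```

View pics/D_wrist.png

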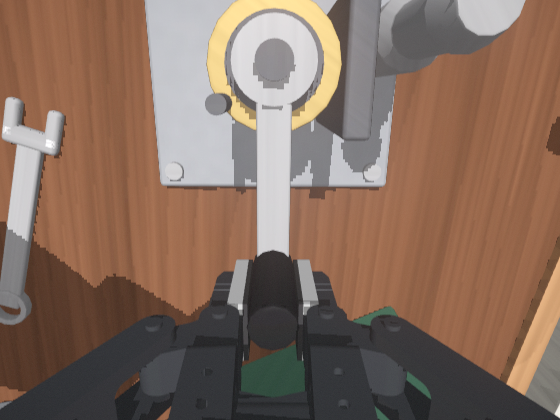

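>>> servo_tool(increments=[{"dx": 0.2,"dy": -4.5,"dz": 0,"yaw": 3},{"dx": 0.6,"dy": -9,"dz": 0,"yaw": 6},{"dx": 2.2,"dy": -18,"dz": 0,"yaw": 12},{"dx": 4.7,"dy": -26.5,"dz": 0,"yaw": 18},{"dx": 8,"dy": -34.9,"dz": 0,"yaw": 24},{"dx": 10.7,"dy": -40.3,"dz": 0,"yaw": 28},{"dx": 12.4,"dy": -42.9,"dz": 0,"yaw": 30},{"dx": 12.4,"dy": -42.9,"dz": 0,"yaw": 30},{"dx": 12.4,"dy": -42.9,"dz": 0,"yaw": 30}])

```text
t: 31.55
tcp_pos: [464.1, -346.7, 106.9]
tool_rot: [[0.454, 0.891, 0.0], [0.891, -0.454, -0.001], [-0.001, 0.001, -1.0]]
wrist_force: [2.0, -4.0, 1.6]
finger_gap: 16.5
```

```bash
python3 look.py E wrist
```

```text
31.6 [ 464.098 -346.747  106.965] F [ 2.244 -4.153  2.697] M [-0.577 -0.393  0.22 ] gap 16.67502358318097
[[ 0.454  0.891  0.   ]
 [ 0.891 -0.454 -0.001]
 [-0.001  0.001 -1.   ]] [-0.73   0.15   1.667 -0.001  1.324 -0.258]
```

View pics/E_wrist.png

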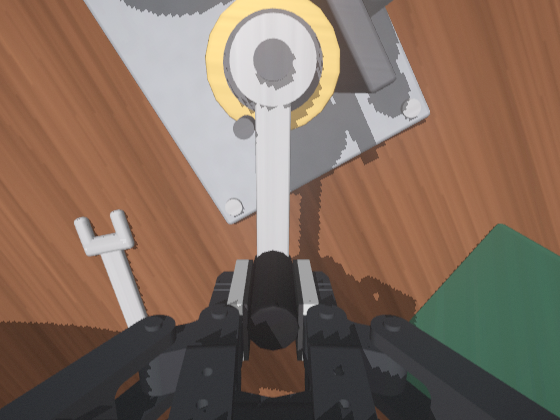

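>>> servo_tool(increments=[{"dx": 0,"dy": -1.5,"dz": 0,"yaw": 1},{"dx": 0,"dy": -3,"dz": 0,"yaw": 2},{"dx": 0,"dy": -3,"dz": 0,"yaw": 2},{"dx": 0,"dy": -3,"dz": 0,"yaw": 2}])

```text
t: 32.1
tcp_pos: [463.2, -346.3, 107.1]
tool_rot: [[0.485, 0.874, 0.004], [0.874, -0.485, -0.003], [-0.001, 0.005, -1.0]]
wrist_force: [13.9, -10.5, -6.0]
finger_gap: 16.7
```

>>> servo_tool(increments=[{"dx": 0,"dy": -1.5,"dz": 0,"yaw": 0},{"dx": 0,"dy": -3,"dz": 0,"yaw": 0},{"dx": 0,"dy": -3,"dz": 0,"yaw": 0},{"dx": 0,"dy": -3,"dz": 0,"yaw": 0}])

```text
t: 32.6
tcp_pos: [462.8, -346.1, 107.2]
tool_rot: [[0.485, 0.874, 0.009], [0.874, -0.485, -0.006], [-0.001, 0.011, -1.0]]
wrist_force: [27.4, -18.1, -16.2]
finger_gap: 16.6
```

```bash
python3 look.py F wrist; python3 - <<'E'
import numpy as np
from cell import env
s=env.sense();p=s['tcp_pos'];R=s['tool_rot']
piv=np.array([503.9,-269.7]);v=p[:2]-piv;print(np.degrees(np.arctan2(v[1],v[0])),np.linalg.norm(v),R.T@s['wrist_force'])
E
```

```text
32.65 [ 462.817 -346.047  107.229] F [ 26.629 -18.62  -16.235] M [-2.59  -3.518  0.471] gap 16.50498108002002
[[ 0.485  0.874  0.009]
 [ 0.874 -0.485 -0.006]
 [-0.001  0.011 -1.   ]] [-0.732  0.136  1.682  0.001  1.313 -0.225]
-118.28509591969076 86.69927905825861 [-3.33930834 32.14485883 16.58259861]
```

View pics/F_wrist.png

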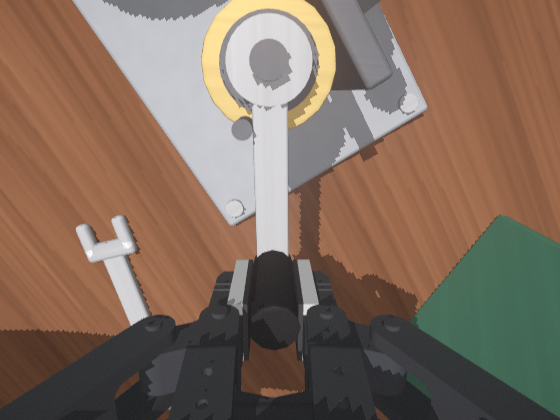

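The arm is hard against its stop: force rose from 4 to 32 N with almost no movement. I'll ease it to a moderate preload.

>>> servo_tool(increments=[{"dx": 0,"dy": 2,"dz": 0,"yaw": 0},{"dx": 0,"dy": 2,"dz": 0,"yaw": 0},{"dx": 0,"dy": 2,"dz": 0,"yaw": 0},{"dx": 0,"dy": 2,"dz": 0,"yaw": 0}])

```text
t: 33.15
tcp_pos: [463.1, -346.2, 107.1]
tool_rot: [[0.485, 0.874, 0.006], [0.874, -0.485, -0.004], [-0.001, 0.007, -1.0]]
wrist_force: [16.8, -13.1, -9.1]
finger_gap: 16.7
```

```bash
python3 look.py G top scene; python3 - <<'E'
import numpy as np
from cell import env
s=env.sense();p=s['tcp_pos'];R=s['tool_rot']
piv=np.array([503.9,-269.7]);v=p[:2]-piv;print(np.degrees(np.arctan2(v[1],v[0])),R.T@s['wrist_force'])
E
```

```text
33.25 [ 463.076 -346.171  107.122] F [ 17.998 -11.931  -9.379] M [-1.828 -2.372  0.522] gap 16.336516772039978
[[ 0.485  0.874  0.006]
 [ 0.874 -0.485 -0.004]
 [-0.001  0.007 -1.   ]] [-0.731  0.14   1.677  0.001  1.317 -0.224]
-118.09565630985965 [-1.68866434 21.46135163  9.52940503]
```

View pics/G_top.png

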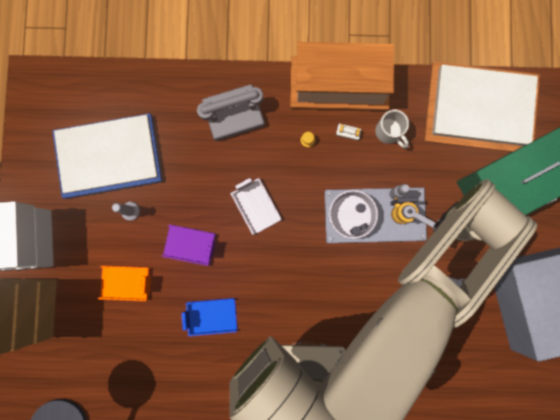

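View pics/G_scene.png

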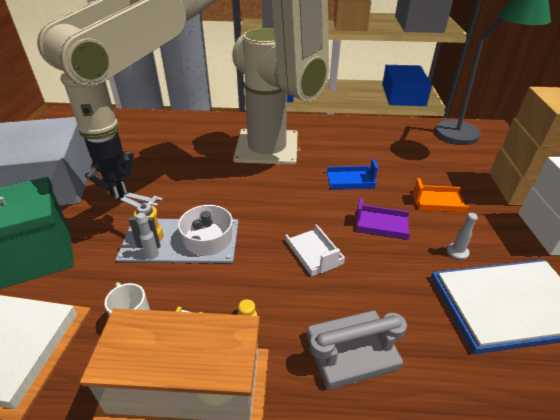

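Top and scene views show the tray flat and empty at top (257,206), the weights in the pan at (354,214) and the bystanders unmoved. The valve arm is held at its stop.

```bash
python3 - <<'E'
from cell import sign_off
print(sign_off())
E
```

```text
the job is handed in; nothing more can be done
None
```

The job is done and handed in at about 33 s of the 72 s allowed. The four weights are in the pan, the empty tray is back on the bench, and the valve arm is held at its stop.

- **Tray:** The moves only allow yaw, so the gripper could not tilt the tray itself. I held the tab across its 50 mm width, so the tray could turn between the pads. I turned it by pressing the lip on the pan's outer wall, then on the far inner wall, until the weights slid off. I laid the tray back lip first and flattened it on the bench at its old spot.
- **Valve:** I gripped the knob and swung it 60° clockwise to the stop. The tool's bearing from the pivot ended near -118°, against about -117° expected for the stop. In the last pushes the force rose from about 4 to 32 N with almost no movement. I eased that to about 21 N and am still holding it there.

**Last checks:**
- All four weights were counted in the pan from the scene camera after the tray was withdrawn. In the final views they overlap.
- The tray looks flat and empty, and the other things look unmoved.

**Disagreements:**
- The fingertips measured about 20–27 mm behind the reported TCP, not 19 mm ahead of it as stated. My first grip closed in the air above the tab, without contact. I used the measured offset after that.
- The tray tilt read from the wrist pictures differed between two fits, about 13° and 18°.

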